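# Line up honey jars on the warming tray and set it to keep warm

### The job

First turn the warming tray's heat lever right back to off (black dot). With it off, stand every honey jar upright on the tray's ring marks, one jar to a mark, filling the row from the lever end without leaving a gap, and then lay the bamboo guard flat on the deck between the end rails with its plain long edge flush against the fronts of all the jars (grip on the side away from them). Last, set the lever to the yellow keep-warm dot, and leave the pot, colander and whisk where they are.

Things in the scene. Friction and masses are not known exactly. Their poses are not given: they have to be found in the camera images.
- tray: fixed warming tray: dark steel deck 150 (x) by 300 mm (y), top 30 mm above the counter. Rails 8 mm thick, 18 mm high on the deck at the back (+x, inner face x = 67 mm) and both ends (inner faces y = +-142 mm); front (-x, to the robot) open. White control pod, 30 mm high, at the +y end (y = 150 to 285 mm). Origin under the deck's centre, on the counter; x to the back rail, y to the pod, z up.
- spot0 (a point): centre of ring mark 0 on the deck's top face (white ring 62 mm across round a grey disc); the four marks lie in a line along the back rail, 64 mm apart, mark 0 being nearest the lever. A jar centred on it stands 2 mm clear of the back rail. Axes as the tray's.
- spot1 (a point): centre of ring mark 1 on the deck's top face (white ring 62 mm across round a grey disc); the four marks lie in a line along the back rail, 64 mm apart, mark 0 being nearest the lever. A jar centred on it stands 2 mm clear of the back rail. Axes as the tray's.
- spot2 (a point): centre of ring mark 2 on the deck's top face (white ring 62 mm across round a grey disc); the four marks lie in a line along the back rail, 64 mm apart, mark 0 being nearest the lever. A jar centred on it stands 2 mm clear of the back rail. Axes as the tray's.
- spot3 (a point): centre of ring mark 3 on the deck's top face (white ring 62 mm across round a grey disc); the four marks lie in a line along the back rail, 64 mm apart, mark 0 being nearest the lever. A jar centred on it stands 2 mm clear of the back rail. Axes as the tray's.
- lever (a joint): heat lever's angle; it turns level on the pod about an upright pivot. 0 = off, at its stop, pointing to the tray's -x at the black dot; grows clockwise seen from above, towards the tray's +y; 0.95 = keep warm, at the yellow dot; 1.75 = high, red dot; stop at 1.9. Light friction (about 1 N at the knob); stays where it is left.
- lever_knob (a point): centre of the top of the lever's upright red round knob, 16 mm across, 55 mm from the pivot; the top is 86 mm above the counter, the bare knob reaches 34 mm down from there to the lever arm (its top 48 mm above the counter).
- pivot (a point): the lever's pivot axis, at the height of the pod's top face (30 mm above the counter).
- off_mark (a point): black dot (off), 14 mm across, flat on the pod 68 mm from the pivot.
- warm_mark (a point): yellow dot (keep warm), 14 mm across, flat on the pod 68 mm from the pivot.
- jar0: squat round honey jar, amber glass with a paper band and a steel twist cap of the same diameter: 52 mm across, 62 mm tall, about 0.2 kg. Origin at the centre of its underside, z up. May be absent (None).
- jar1: squat round honey jar, amber glass with a paper band and a steel twist cap of the same diameter: 52 mm across, 62 mm tall, about 0.2 kg. Origin at the centre of its underside, z up. May be absent (None).
- jar2: squat round honey jar, amber glass with a paper band and a steel twist cap of the same diameter: 52 mm across, 62 mm tall, about 0.2 kg. Origin at the centre of its underside, z up. May be absent (None).
- jar3: squat round honey jar, amber glass with a paper band and a steel twist cap of the same diameter: 52 mm across, 62 mm tall, about 0.2 kg. Origin at the centre of its underside, z up. May be absent (None).
- guard: bamboo guard, 0.18 kg: flat board 56 (x) by 240 mm (y), 16 mm thick; on it an upright grip block 14 mm thick (x), 60 mm long (y), reaching 48 mm above the underside, centred at x = -8 mm, y = 0. Its plain straight edge is the +x edge, 28 mm from the origin, 36 mm from the grip's middle. Origin: centre of the underside, z up; x points roughly away from the robot at the start.
- pot: closed green enamel pot, 160 mm across, 138 mm tall with its knob; leave alone. Origin at the centre of its underside.
- colander: orange plastic colander, 140 mm across, 80 mm tall; leave alone. Origin at the centre of its underside.
- whisk: yellow silicone whisk lying along its x, 270 mm long, 51 mm high; leave alone. Origin on the counter under it, 10 mm behind the wires' root, wires to +x.

How it is judged:
By the outcome, as a careful person would: the job done as asked, in the order asked, and still so for the second after the job is handed in, with the robot touching nothing.
Of jar0, jar1, jar2, jar3 only 3 to 4 are there at a start; the rules pass over those that are not, and their reading is None.
At some moment in a run one of jar0, jar1, jar2, jar3 may be knocked a few centimetres aside while the robot is not near it.
Once in a run the grip may slacken for a moment while it holds something.
It also fails if it takes over 210 s, if anything falls off the work surface, if the arm or the gripper's body presses on something with over 40 N, if the wrist force passes 120 N, or if a joint passes its speed limit or range.

### The arm

A 6-joint arm with a two-finger parallel gripper is mounted at the origin on the work surface. World frame = base frame: x ahead of the robot, y to its left, z up, the work surface at z = 0. Lengths are in m, angles in rad, forces in N, time in s.
With the tool pointing down it reaches from about 0.3 to 0.95 m from the base axis. Payload 3.1 kg.
Tool frame: the origin (TCP) lies on the centre line of the jaws, within the pads' length; the fingertips stand 8 mm ahead of it and the grasp point (between the pads) lies 11 mm behind it (robot.tip_extent is the z of the fingertips in the tool frame, in m); z points along the fingers, y is the direction in which the jaws open and shut (so a half turn about z gives the same grasp; the last joint's range is limited). The gripper opens to 85 mm and grips with 20 to 120 N. Pads are 22 mm wide; open, the fingers measure 114 mm over their backs; the gripper's body (76 mm by 85 mm) begins 54 mm behind the grasp point. The pads swing forward as they close: fully open they stand 13 mm farther back than shut.
Start: joints at [1.155, 0.308, 1.634, -0, 1.2, -0.07], TCP at [0.212, 0.588, 0.239] pointing down, gripper open.
Joint ranges: [-3.06, 3.06], [-0.79, 1.96], [0.05, 2.63], [-1.19, 4.34], [0.05, 2.64], [-2.94, 2.94]. Speed limits (rad/s): [2.79, 2.79, 3.14, 3.14, 3.14, 3.14].

### API

Orientations are given as a rotation vector (axis times angle).
In Python, from plant import monitor, viewer, robot gives the robot as it stands.
- The arm moves only by the tool step_arm, never from a script. Its argument "targets" is a list of rows, each an object of numbers: "dx", "dy", "dz": the shift along the tool's x, y, z in m; "turn": the turn about the tool's z in degrees; "claw": the opening in per cent of the stroke, from 0 (shut) to 100 (fully open). A call has 1 to 12 rows; each row is the pose to reach, as a shift and turn from the pose measured when the call began, along the tool's axes at that moment; what a row does not reach only later rows make up. A row lasts 1/8 s, in which the tool goes at most 62.5 mm and 10.7 degrees, less where a joint would pass 70% of its speed; a pose out of reach is approached as far as the arm can. A call with a gripper value outside its range is refused whole. The fingers move at their own pace and stop on an object; "squeeze" is the grip in N (left out, the last holds). Time passes only in rows, so rows that repeat a pose let the fingers close. It gives the time, the measured TCP pose, the force and the opening at its end, in the units of the state.
- monitor.observe(): the state, without advancing time (a new reading comes with each control period).
- viewer.capture(name): name is "side" or "top" or "wrist"; returns a dict with "frame" (420x560x3 uint8, red, green, blue), "fx", "fy", "cx", "cy" (pixels), "k1" (the pictures are not rectified: a ray, as slopes to the right and down, at radius r is drawn at 1 + k1 r^2 times it, then the intrinsics apply), "position" and "attitude" of the camera in the world. Camera axes: x right, y up, looking along -z (the intrinsics and any distortion apply to the point x, -y, -z); pixel columns grow to the right and rows downward; lengths in m; the calibration is good to about 2 mm. A picture is of the moment at which its call begins. There is no depth.
- robot.job_done(): hands the job in, once; it reports no verdict.
The state is a dict: "clock": time; "joints": joint angles; "qvel": joint speeds; "tau": joint torques, N m; "eef_pos": TCP position; "tcp_rot": TCP orientation; "contact_force": force on the tool from outside, world axes, zero at the start; "wrist_torque": the same for the moment, N m; "width": finger opening in m.
Only numpy, scipy, OpenCV 4.12 (cv2) and the standard library are available. Lean on these libraries where they do the work, as an engineer would, in place of code of your own. Each camera call takes 0.05 s, during which the arm holds its last target.

## Working session

There is one attempt and no reset: what is moved stays moved. The work goes in short steps, Python scripts to look and compute and a tool call to move; the robot and the scene stay as the last step left them, time stands still between calls to the robot, and variables do not carry over. Pictures are saved under pics/ and viewed, and the job is handed in when it is done.

Besides the shell and the picture viewer there is one more tool, called after "Call:" as name(argument=value, ...), one argument or row to a line, values as JSON. step_arm: Moves the arm, as the interface text tells. Its arguments: {"type":"object","properties":{"targets":{"type":"array","items":{"type":"object","properties":{"dx":{"type":"number"},"dy":{"type":"number"},"dz":{"type":"number"},"turn":{"type":"number"},"claw":{"type":"number"}}}},"squeeze":{"type":"number"}},"required":["targets"]}

```bash
ls; mkdir -p pics; cat > h.py <<'E'
import numpy as np, cv2
from scipy.spatial.transform import Rotation as R
from plant import monitor, viewer, robot
def snap(cam,fn):
    c=viewer.capture(cam); cv2.imwrite('pics/'+fn,c['frame'][:,:,::-1]); np.save('pics/'+fn+'.npy',c,allow_pickle=True); return c
def rot(a):
    a=np.array(a,float)
    if a.shape==(3,3): return a
    if a.size==4: return R.from_quat(a).as_matrix()
    return R.from_rotvec(a).as_matrix()
def px2w(c,u,v,z):
    K=np.array([[c['fx'],0,c['cx']],[0,c['fy'],c['cy']],[0,0,1.]])
    p=cv2.undistortPoints(np.array([[[u,v]]],float),K,np.array([c['k1'],0,0,0.]))[0,0]
    d=rot(c['attitude'])@np.array([p[0],-p[1],-1]); o=np.array(c['position'])
    return o+d*(z-o[2])/d[2]
def w2px(c,P):
    P=np.atleast_2d(P).astype(float)
    q=(P-np.array(c['position']))@rot(c['attitude']); x=q[:,0]/-q[:,2]; y=-q[:,1]/-q[:,2]; r=x*x+y*y; s=1+c['k1']*r
    return np.c_[c['fx']*x*s+c['cx'],c['fy']*y*s+c['cy']]
def load(fn): return np.load('pics/'+fn+'.npy',allow_pickle=True).item()
E
python3 - <<'E'
from h import *
for n in ['side','top','wrist']:
    c=snap(n,n+'0.png'); print(n,{k:v for k,v in c.items() if k!='frame'})
print(monitor.observe()); print(robot.tip_extent)
E
```

```text
pics
side {'fx': 412.3356967371804, 'fy': 412.3356967371804, 'cx': 280.0106998856165, 'cy': 211.79419209789694, 'k1': -0.053696045985479834, 'position': array([ 0.28274773, -0.86146515,  0.58845693]), 'attitude': array([ 1.06298694, -0.14716558, -0.23664058])}
top {'fx': 491.41151994262924, 'fy': 491.41151994262924, 'cx': 276.82888749361956, 'cy': 209.34429334901407, 'k1': 0.04462769016500597, 'position': array([0.45338508, 0.02764379, 1.3278662 ]), 'attitude': array([ 0.07562313, -0.05542378, -1.55777   ])}
wrist {'fx': 307.34400445716017, 'fy': 307.34400445716017, 'cx': 277.72317153795774, 'cy': 206.43963890411771, 'k1': -0.05151421693082412, 'position': array([0.14744412, 0.61072674, 0.37238922]), 'attitude': array([-0.23664109, -0.16341022,  1.21686113])}
{'clock': 0.15, 'joints': array([ 1.15531209e+00,  3.08805251e-01,  1.63490725e+00, -5.51999757e-07,
        1.19974804e+00, -6.97085652e-02]), 'qvel': array([ 0.0002907 , -0.0029527 , -0.00327036, -0.00058703, -0.0002544 ,
        0.00085579]), 'tau': array([-7.28776604e-05, -4.15800762e+01, -2.77147365e+01, -6.79967613e-06,
        5.95591060e-03, -1.01848846e-05]), 'eef_pos': array([0.21159571, 0.58739792, 0.23830451]), 'tcp_rot': array([-5.40363780e-01, -3.09431532e+00,  2.84793497e-03]), 'contact_force': array([0.12244855, 0.01676047, 0.61766666]), 'wrist_torque': array([ 0.00937403, -0.00826112,  0.06797073]), 'width': 0.08548575071654113}
0.008
```

View pics/top0.png

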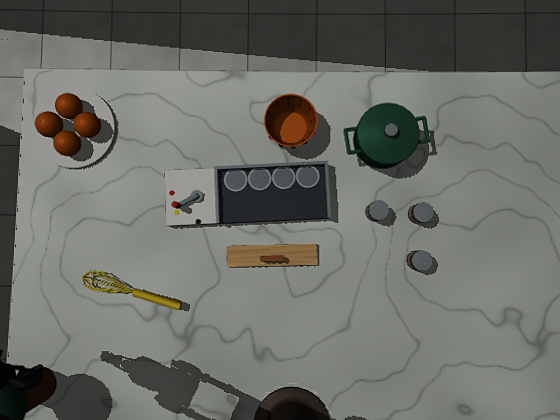

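View pics/side0.png

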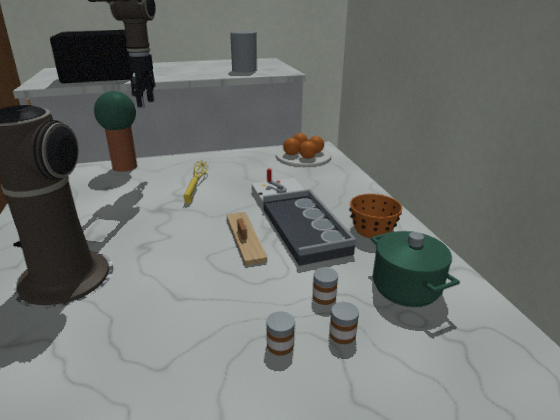

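View pics/wrist0.png

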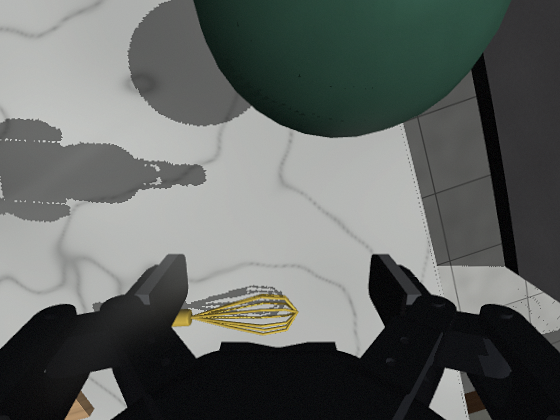

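The top view shows 3 jars at (378,211), (423,213) and (421,261). The tray is at (275,193), with the lever pointing between red and yellow and its knob at (176,204). The guard is at (273,256). I'll zoom in to measure.

```bash
python3 - <<'E'
from h import *
c=load('top0.png'); f=c['frame'][:,:,::-1]
cv2.imwrite('pics/z1.png',cv2.resize(f[150:280,155:345],None,fx=4.2,fy=4.2,interpolation=cv2.INTER_CUBIC))
cv2.imwrite('pics/z2.png',cv2.resize(f[90:285,335:450],None,fx=3,fy=3,interpolation=cv2.INTER_CUBIC))
E
```

```text
(no output)
```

View pics/z1.png

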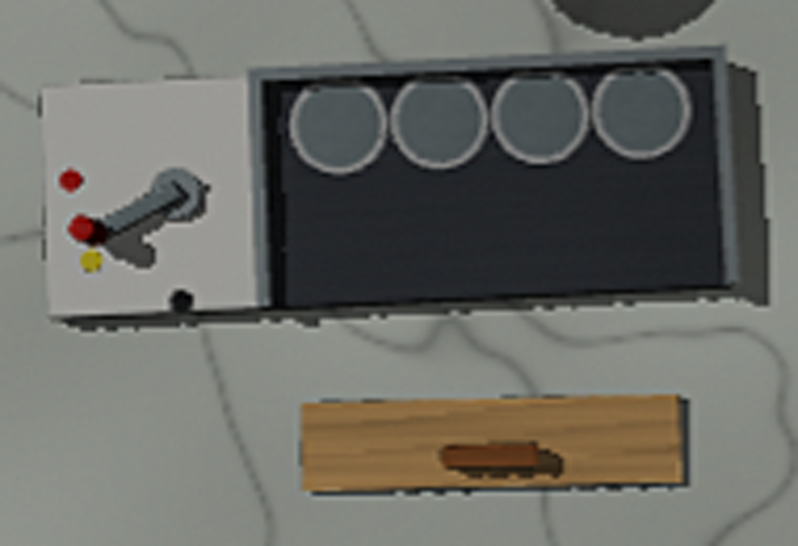

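View pics/z2.png

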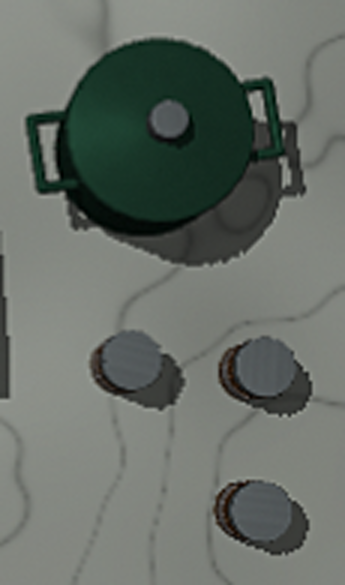

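```bash
python3 - <<'E'
from h import *
c=load('top0.png')
A=lambda U,V:((U+.5)/4.2-.5+155,(V+.5)/4.2-.5+150)
B=lambda U,V:((U+.5)/3-.5+335,(V+.5)/3-.5+90)
S=[px2w(c,*A(*p),.03) for p in [(338,125),(439,120),(540,116),(641,111)]]
for s in S: print('ring',s[:2])
print([np.linalg.norm(S[i+1]-S[i]) for i in range(3)])
d=S[0]-S[3]; yaw=np.arctan2(d[1],d[0])-np.pi/2; print('tray yaw',np.degrees(yaw))
for n,p in dict(j0=(132,361),j1=(266,366),j2=(261,512)).items(): print(n,px2w(c,*B(*p),.062)[:2])
for n,p,z in [('knobtop',(80,228),.086),('black',(181,301),.03),('yellow',(91,261),.03),('red',(70,180),.03),('pivot',(180,194),.05)]: print(n,px2w(c,*A(*p),z)[:2])
for p in [(302,404),(686,395),(687,485),(306,491)]: print('guard',px2w(c,*A(*p),.016)[:2])
for p in [(441,455),(538,455)]: print('grip',px2w(c,*A(*p),.048)[:2])
for p in [(270,305),(735,285)]: print('deck front',px2w(c,*A(*p),.03)[:2])
E
```

```text
ring [0.64087011 0.15730978]
ring [0.64477863 0.09323766]
ring [0.64802749 0.0291814 ]
ring [ 0.65189405 -0.03480056]
[np.float64(0.06419122451715238), np.float64(0.06413860119563533), np.float64(0.06409868072369003)]
tray yaw 3.28422365972109
j0 [ 0.56064339 -0.21746797]
j1 [ 0.55766684 -0.33118161]
j2 [ 0.43345766 -0.32530441]
knobtop [0.56816724 0.30653106]
black [0.5278724  0.25410223]
yellow [0.55250535 0.31154359]
red [0.60379271 0.32633691]
pivot [0.59349367 0.25297034]
guard [0.46415344 0.17803824]
guard [ 0.47284013 -0.06527136]
guard [ 0.41625095 -0.06617649]
guard [0.40940503 0.17430673]
grip [0.43355015 0.08783955]
grip [0.43430536 0.02798119]
deck front [0.52599343 0.19794602]
deck front [ 0.54204707 -0.09468832]
```

```bash
cat >> h.py <<'E'
def heading():
    M=rot(monitor.observe()['tcp_rot']); return np.degrees(np.arctan2(M[1,1],M[0,1]))
def mv(*pts):
    s=monitor.observe(); M=rot(s['tcp_rot']); h0=heading()
    for x,y,z,h in pts:
        d=M.T@(np.array([x,y,z])-s['eef_pos']); t=-((h-h0+180)%360-180)
        print('dx %.4f dy %.4f dz %.4f turn %.1f'%(*d,t))
ex=np.array([np.cos(np.radians(3.28)),np.sin(np.radians(3.28))]); ey=np.array([-ex[1],ex[0]])
O=np.array([.6075,.0593])
def tray(x,y): return O+x*ex+y*ey
piv=np.array([.5955,.258])
def knob(a,r=.055):
    return piv+r*(-ex*np.cos(a)+ey*np.sin(a))
def khead(a): return 93.28-np.degrees(a)
E
python3 - <<'E'
from h import *
k=knob(1.115);print(k,O)
mv((*k,.17,khead(1.115)),(*k,.064,khead(1.115)))
print([tray(.039,.096-.064*i) for i in range(4)])
E
```

```text
[0.5685043  0.30591902] [0.6075 0.0593]
dx -0.4312 dy -0.1437 dz 0.0685 turn 40.8
dx -0.4312 dy -0.1435 dz 0.1745 turn 40.8
[array([0.64094342, 0.15737414]), array([0.64460521, 0.09347899]), array([0.64826701, 0.02958383]), array([ 0.6519288 , -0.03431133])]
```

Call:
step_arm(
  targets=[
    {"dx": -0.431,"dy": -0.144,"dz": 0.0,"turn": 40.8,"claw": 60},
    {"dx": -0.431,"dy": -0.144,"dz": 0.0,"turn": 40.8,"claw": 60},
    {"dx": -0.431,"dy": -0.144,"dz": 0.0,"turn": 40.8,"claw": 60},
    {"dx": -0.431,"dy": -0.144,"dz": 0.0,"turn": 40.8,"claw": 60},
    {"dx": -0.431,"dy": -0.144,"dz": 0.03,"turn": 40.8,"claw": 60},
    {"dx": -0.431,"dy": -0.144,"dz": 0.068,"turn": 40.8,"claw": 60},
    {"dx": -0.431,"dy": -0.144,"dz": 0.068,"turn": 40.8,"claw": 60},
    {"dx": -0.431,"dy": -0.144,"dz": 0.068,"turn": 40.8,"claw": 60},
    {"dx": -0.431,"dy": -0.144,"dz": 0.068,"turn": 40.8,"claw": 60},
    {"dx": -0.431,"dy": -0.144,"dz": 0.068,"turn": 40.8,"claw": 60},
  ],
)

```text
clock: 1.4
eef_pos: [0.5677, 0.3062, 0.1704]
tcp_rot: [-1.585, -2.712, 0.003]
contact_force: [-0.3, -0.3, 0.5]
width: 0.0513
```

```bash
python3 - <<'E'
from h import *
c=snap('wrist','w1.png'); print(monitor.observe()['eef_pos'],heading())
for n,P in dict(knob=[*knob(1.115),.086],black=[*knob(0,.068),.03],yel=[*knob(.95,.068),.03],red=[*knob(1.75,.068),.03],piv=[*piv,.03]).items(): print(n,w2px(c,P)[0].round(1))
k=knob(1.115); mv((*k,.064,khead(1.115)))
E
```

```text
[0.56762117 0.30663874 0.17089203] 29.436492681146685
knob [279.5 216.9]
black [214.7 224.4]
yel [267.  185.8]
red [323.  198.9]
piv [279.2 253.7]
dx -0.0010 dy 0.0005 dz 0.1069 turn 0.0
```

View pics/w1.png

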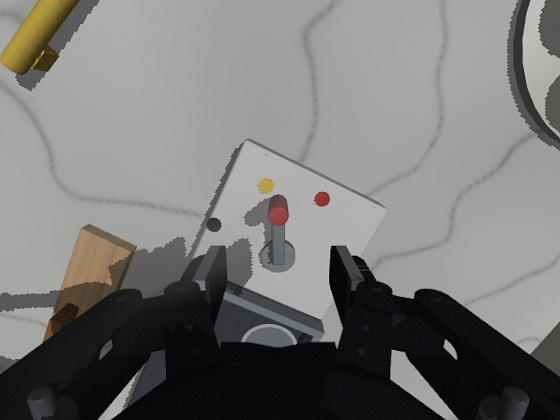

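The predicted points for knob (278,216), black dot (214,224), yellow dot (265,185) and red dot (322,198) match the image within about 2 px. I'll descend and grip.

Call:
step_arm(
  targets=[
    {"dx": -0.001,"dy": 0.0,"dz": 0.055,"turn": 0,"claw": 60},
    {"dx": -0.001,"dy": 0.0,"dz": 0.107,"turn": 0,"claw": 60},
    {"dx": -0.001,"dy": 0.0,"dz": 0.107,"turn": 0,"claw": 60},
    {"dx": -0.001,"dy": 0.0,"dz": 0.107,"turn": 0,"claw": 0},
    {"dx": -0.001,"dy": 0.0,"dz": 0.107,"turn": 0,"claw": 0},
    {"dx": -0.001,"dy": 0.0,"dz": 0.107,"turn": 0,"claw": 0},
    {"dx": -0.001,"dy": 0.0,"dz": 0.107,"turn": 0,"claw": 0},
  ],
  squeeze=25,
)

```text
clock: 2.33
eef_pos: [0.5699, 0.3071, 0.0675]
tcp_rot: [1.583, 2.711, 0.005]
contact_force: [-1.5, 1.5, 7.1]
width: 0.015
```

```bash
python3 - <<'E'
from h import *
s=monitor.observe(); print(s['eef_pos'],s['width'],s['contact_force'])
mv(*[(*knob(a),.064,khead(a)) for a in [1.0,.85,.7,.55,.4,.25,.1,0,-.02]])
E
```

```text
[0.5699409  0.30713781 0.06745081] 0.015042316113303414 [-1.47961624  1.52404966  7.05667928]
dx -0.0007 dy -0.0082 dz 0.0034 turn -6.6
dx -0.0023 dy -0.0163 dz 0.0034 turn -15.2
dx -0.0050 dy -0.0240 dz 0.0034 turn -23.8
dx -0.0089 dy -0.0313 dz 0.0033 turn -32.3
dx -0.0138 dy -0.0379 dz 0.0033 turn -40.9
dx -0.0197 dy -0.0437 dz 0.0033 turn -49.5
dx -0.0263 dy -0.0486 dz 0.0033 turn -58.1
dx -0.0311 dy -0.0513 dz 0.0032 turn -63.9
dx -0.0321 dy -0.0517 dz 0.0032 turn -65.0
```

Call:
step_arm(
  targets=[
    {"dx": 0,"dy": 0,"dz": -0.002,"turn": 0,"claw": 0},
    {"dx": -0.0007,"dy": -0.0082,"dz": -0.002,"turn": -6.6,"claw": 0},
    {"dx": -0.0023,"dy": -0.0163,"dz": -0.002,"turn": -15.2,"claw": 0},
    {"dx": -0.005,"dy": -0.024,"dz": -0.002,"turn": -23.8,"claw": 0},
    {"dx": -0.0089,"dy": -0.0313,"dz": -0.002,"turn": -32.3,"claw": 0},
    {"dx": -0.0138,"dy": -0.0379,"dz": -0.002,"turn": -40.9,"claw": 0},
    {"dx": -0.0197,"dy": -0.0437,"dz": -0.002,"turn": -49.5,"claw": 0},
    {"dx": -0.0263,"dy": -0.0486,"dz": -0.002,"turn": -58.1,"claw": 0},
    {"dx": -0.0311,"dy": -0.0513,"dz": -0.002,"turn": -63.9,"claw": 0},
    {"dx": -0.0327,"dy": -0.0522,"dz": -0.002,"turn": -65,"claw": 0},
    {"dx": -0.0327,"dy": -0.0522,"dz": -0.002,"turn": -65,"claw": 0},
  ],
)

```text
clock: 3.7
eef_pos: [0.5396, 0.254, 0.0678]
tcp_rot: [-0.118, 3.137, 0.006]
contact_force: [1.1, 5.9, -11.4]
width: 0.0148
```

```bash
python3 - <<'E'
from h import *
s=monitor.observe(); print(s['eef_pos'],s['width'],s['contact_force'],heading(),knob(0))
c=snap('wrist','w2.png'); print(w2px(c,[*knob(0),.086]))
E
```

```text
[0.53962959 0.25397373 0.06783706] 0.01482111367942722 [  1.10053349   5.86020462 -11.40189189] 94.31096370355267 [0.5405901  0.25485315]
[[279.20470631 290.56512607]]
```

View pics/w2.png

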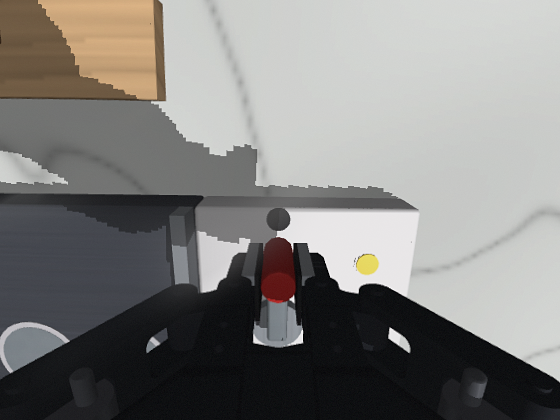

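Call:
step_arm(
  targets=[
    {"dx": 0,"dy": 0,"dz": 0,"turn": 0,"claw": 40},
    {"dx": 0,"dy": 0,"dz": 0,"turn": 0,"claw": 40},
    {"dx": 0,"dy": 0,"dz": 0,"turn": 0,"claw": 40},
    {"dx": 0,"dy": 0,"dz": -0.06,"turn": 0,"claw": 60},
    {"dx": 0,"dy": 0,"dz": -0.11,"turn": 0,"claw": 80},
    {"dx": 0,"dy": 0,"dz": -0.11,"turn": 0,"claw": 100},
  ],
)

```text
clock: 4.5
eef_pos: [0.5437, 0.255, 0.1844]
tcp_rot: [-0.117, 3.125, 0.012]
contact_force: [0.2, 0.9, 1.0]
width: 0.0838
```

```bash
python3 - <<'E'
from h import *
s=monitor.observe(); print(s['eef_pos'],s['width'],s['contact_force'],heading())
c=snap('wrist','w3.png'); print(w2px(c,[[*knob(0),.086],[*piv,.05]]))
c=snap('top','t3.png'); f=c['frame'][:,:,::-1]
cv2.imwrite('pics/z3.png',cv2.resize(f[180:285,335:450],None,fx=5,fy=5,interpolation=cv2.INTER_CUBIC))
mv((.5606,-.2175,.15,0))
E
```

```text
[0.5436938  0.25498264 0.18438667] 0.08379784928733904 [0.16166503 0.93925044 0.98882073] 94.29907773476391
[[276.68018823 205.51154402]
 [275.59449379 250.64795076]]
dx 0.0148 dy -0.4714 dz 0.0271 turn 94.3
```

View pics/w3.png

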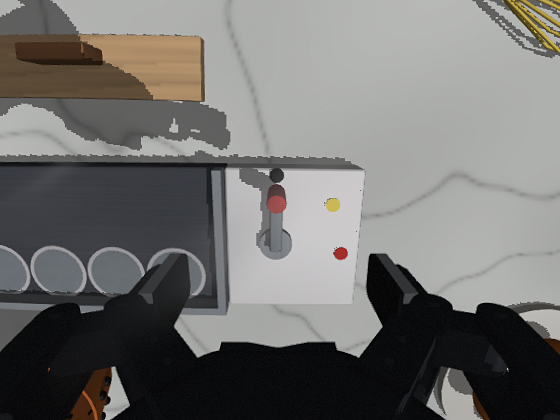

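View pics/z3.png

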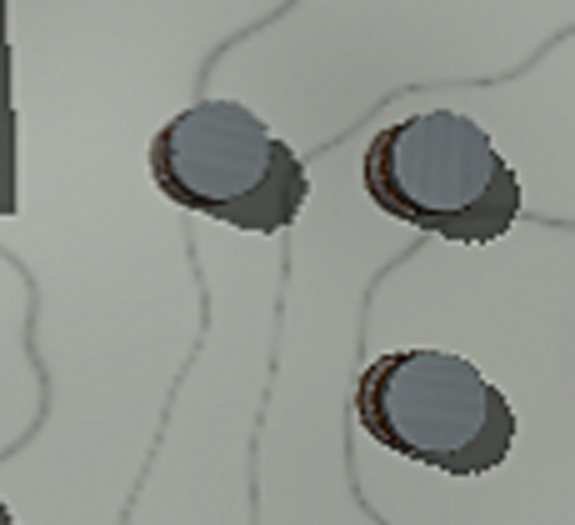

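Lever is off: the knob is at (277,204) beside the black dot, as predicted. The jars haven't moved. Next is jar 0.

Call:
step_arm(
  targets=[
    {"dx": 0.015,"dy": -0.471,"dz": 0.0,"turn": 94.3,"claw": 100},
    {"dx": 0.015,"dy": -0.471,"dz": 0.0,"turn": 94.3,"claw": 100},
    {"dx": 0.015,"dy": -0.471,"dz": 0.0,"turn": 94.3,"claw": 100},
    {"dx": 0.015,"dy": -0.471,"dz": 0.0,"turn": 94.3,"claw": 100},
    {"dx": 0.015,"dy": -0.471,"dz": 0.0,"turn": 94.3,"claw": 100},
    {"dx": 0.015,"dy": -0.471,"dz": 0.0,"turn": 94.3,"claw": 100},
    {"dx": 0.015,"dy": -0.471,"dz": 0.0,"turn": 94.3,"claw": 100},
    {"dx": 0.015,"dy": -0.471,"dz": 0.0,"turn": 94.3,"claw": 100},
    {"dx": 0.015,"dy": -0.471,"dz": 0.0,"turn": 94.3,"claw": 100},
    {"dx": 0.015,"dy": -0.471,"dz": 0.0,"turn": 94.3,"claw": 100},
    {"dx": 0.015,"dy": -0.471,"dz": 0.0,"turn": 94.3,"claw": 100},
  ],
)

```text
clock: 5.98
eef_pos: [0.5594, -0.2165, 0.1758]
tcp_rot: [-2.217, -2.223, -0.009]
contact_force: [-0.0, 0.7, 0.0]
width: 0.0856
```

```bash
cat >> h.py <<'E'
def chk(fn,jars,pts=(),zt=.062):
    s=monitor.observe(); print(s['clock'],s['eef_pos'],s['width'],s['contact_force'].round(1),heading())
    c=snap('wrist',fn); img=c['frame'][:,:,::-1].copy()
    for j in jars:
        t=np.linspace(0,2*np.pi,60); P=np.c_[j[0]+.026*np.cos(t),j[1]+.026*np.sin(t),np.full(60,zt)]
        cv2.polylines(img,[w2px(c,P).round().astype(int)],True,(255,0,255),1)
    cv2.imwrite('pics/'+fn,img); return c
E
python3 - <<'E'
from h import *
c=chk('w4.png',[(.5606,-.2175)])
mv((.5606,-.2175,.032,0))
E
```

```text
5.975 [ 0.55939568 -0.21649604  0.17579792] 0.08555923417100118 [-0.   0.7  0. ] 0.14295653099184746
dx -0.0018 dy 0.0005 dz 0.1442 turn 0.1
```

View pics/w4.png

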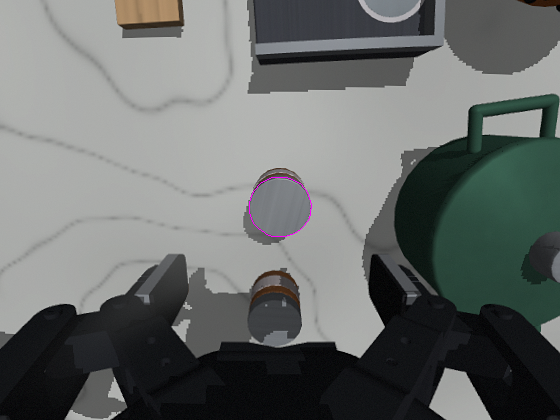

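The outline sits on the cap at (280,206). I'll descend and grip with 50 N.

Call:
step_arm(
  targets=[
    {"dx": -0.001,"dy": 0.001,"dz": 0.06,"turn": 0,"claw": 100},
    {"dx": -0.001,"dy": 0.001,"dz": 0.115,"turn": 0,"claw": 100},
    {"dx": -0.001,"dy": 0.001,"dz": 0.144,"turn": 0,"claw": 100},
    {"dx": -0.001,"dy": 0.001,"dz": 0.144,"turn": 0,"claw": 100},
    {"dx": -0.001,"dy": 0.001,"dz": 0.144,"turn": 0,"claw": 30},
    {"dx": -0.001,"dy": 0.001,"dz": 0.144,"turn": 0,"claw": 30},
    {"dx": -0.001,"dy": 0.001,"dz": 0.144,"turn": 0,"claw": 30},
    {"dx": -0.001,"dy": 0.001,"dz": 0.144,"turn": 0,"claw": 30},
  ],
  squeeze=50,
)

```text
clock: 7.02
eef_pos: [0.563, -0.2175, 0.0348]
tcp_rot: [2.217, 2.223, 0.011]
contact_force: [-0.6, 0.8, 6.8]
width: 0.0511
```

```bash
python3 - <<'E'
from h import *
s=monitor.observe(); print(s['eef_pos'],s['width'],s['contact_force'].round(1),heading())
p=tray(.039,.096)
mv((.5606,-.2175,.145,0),(*p,.145,3.28))
E
```

```text
[ 0.56302228 -0.21751894  0.03478313] 0.05109291205276135 [-0.6  0.8  6.8] 0.14805891199094365
dx 0.0004 dy -0.0017 dz -0.1102 turn 0.1
dx 0.3751 dy 0.0797 dz -0.1084 turn -3.1
```

Call:
step_arm(
  targets=[
    {"dx": 0,"dy": 0,"dz": -0.05,"turn": 0,"claw": 30},
    {"dx": 0,"dy": 0,"dz": -0.1,"turn": 0,"claw": 30},
    {"dx": 0.045,"dy": 0.01,"dz": -0.11,"turn": 0,"claw": 30},
    {"dx": 0.09,"dy": 0.02,"dz": -0.11,"turn": -1,"claw": 30},
    {"dx": 0.14,"dy": 0.03,"dz": -0.11,"turn": -2,"claw": 30},
    {"dx": 0.19,"dy": 0.04,"dz": -0.11,"turn": -3,"claw": 30},
    {"dx": 0.24,"dy": 0.05,"dz": -0.11,"turn": -3,"claw": 30},
    {"dx": 0.29,"dy": 0.06,"dz": -0.11,"turn": -3,"claw": 30},
    {"dx": 0.34,"dy": 0.07,"dz": -0.11,"turn": -3,"claw": 30},
    {"dx": 0.375,"dy": 0.078,"dz": -0.11,"turn": -3,"claw": 30},
    {"dx": 0.375,"dy": 0.078,"dz": -0.11,"turn": -3,"claw": 30},
  ],
)

```text
clock: 8.4
eef_pos: [0.6393, 0.1602, 0.1466]
tcp_rot: [2.153, 2.284, 0.013]
contact_force: [-0.2, -0.9, -1.1]
width: 0.0508
```

```bash
python3 - <<'E'
from h import *
c=chk('w5.png',[])
p=tray(.039,.096)
s=monitor.observe(); zc=s['eef_pos'][2]-.0348+.062; e=s['eef_pos']
img=cv2.imread('pics/w5.png'); t=np.linspace(0,6.28,60)
cv2.polylines(img,[w2px(c,np.c_[e[0]+.026*np.cos(t),e[1]+.026*np.sin(t),0*t+zc]).astype(int)],True,(255,0,255),1)
cv2.polylines(img,[w2px(c,np.c_[p[0]+.031*np.cos(t),p[1]+.031*np.sin(t),0*t+.03]).astype(int)],True,(0,255,255),1)
cv2.imwrite('pics/w5.png',img)
mv((*p,.07,3.28),(*p,.0645,3.28))
E
```

```text
8.4 [0.63927284 0.16021128 0.14656725] 0.050781030601437536 [-0.2 -0.9 -1.1] 3.3618713839121153
dx -0.0014 dy 0.0015 dz 0.0764 turn 0.0
dx -0.0014 dy 0.0015 dz 0.0819 turn 0.0
```

View pics/w5.png

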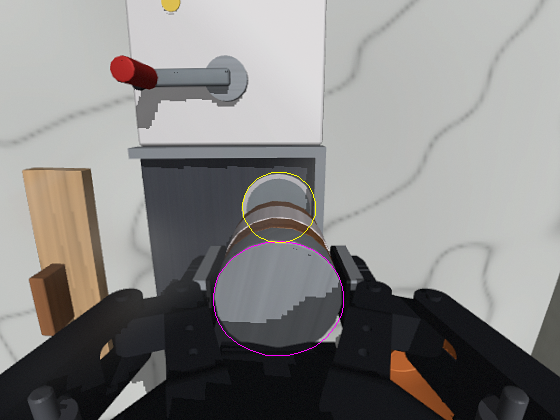

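```bash
python3 - <<'E'
from h import *
t=np.linspace(0,6.28,90)
for fn,o,sz in [('w3.png',(0,150),(240,180)),('w5.png',(200,130),(160,110))]:
    c=load(fn); img=cv2.resize(c['frame'][o[1]:o[1]+sz[1],o[0]:o[0]+sz[0],::-1],None,fx=3.3,fy=3.3,interpolation=cv2.INTER_CUBIC)
    for i in range(4):
        p=tray(.039,.096-.064*i); P=w2px(c,np.c_[p[0]+.031*np.cos(t),p[1]+.031*np.sin(t),0*t+.03])
        cv2.polylines(img,[((P-o+.5)*3.3-.5).astype(int)],True,(0,255,255),1)
    for a,b in [((.067,-.142),(.067,.142)),((.067,.142),(-.075,.142))]:
        P=w2px(c,[[*tray(*a),.048],[*tray(*b),.048]]); 
        cv2.polylines(img,[((P-o+.5)*3.3-.5).astype(int)],True,(0,255,0),1)
    cv2.imwrite('pics/zz_'+fn,img)
E
```

```text
(no output)
```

View pics/zz_w3.png

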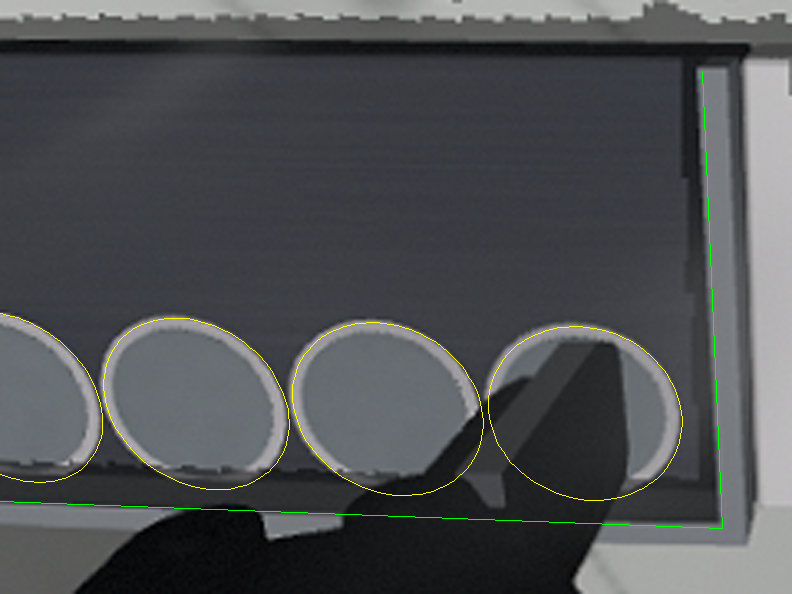

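View pics/zz_w5.png

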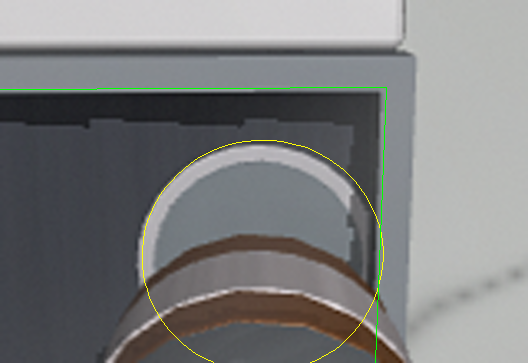

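Call:
step_arm(
  targets=[
    {"dx": -0.002,"dy": 0.001,"dz": 0.03,"turn": 0,"claw": 30},
    {"dx": -0.002,"dy": 0.001,"dz": 0.06,"turn": 0,"claw": 30},
    {"dx": -0.002,"dy": 0.001,"dz": 0.072,"turn": 0,"claw": 30},
    {"dx": -0.002,"dy": 0.001,"dz": 0.076,"turn": 0,"claw": 30},
    {"dx": -0.002,"dy": 0.001,"dz": 0.076,"turn": 0,"claw": 30},
  ],
)

```text
clock: 9.07
eef_pos: [0.6411, 0.1564, 0.0711]
tcp_rot: [2.155, 2.281, 0.012]
contact_force: [0.7, 1.0, -1.1]
width: 0.0507
```

```bash
python3 - <<'E'
from h import *
s=monitor.observe(); print(s['eef_pos'],s['width'],s['contact_force'].round(1),heading())
p=tray(.0385,.096)
mv((*p,.0645,3.28))
E
```

```text
[0.64114324 0.15638436 0.07113529] 0.050701235298130524 [ 0.7  1.  -1.1] 3.263258052257462
dx 0.0010 dy -0.0007 dz 0.0066 turn -0.0
```

Call:
step_arm(
  targets=[
    {"dx": 0.001,"dy": -0.001,"dz": 0.003,"turn": 0,"claw": 30},
    {"dx": 0.001,"dy": -0.001,"dz": 0.0065,"turn": 0,"claw": 30},
    {"dx": 0.001,"dy": -0.001,"dz": 0.0065,"turn": 0,"claw": 30},
    {"dx": 0.001,"dy": -0.001,"dz": 0.0065,"turn": 0,"claw": 30},
  ],
)

```text
clock: 9.57
eef_pos: [0.6404, 0.1575, 0.0649]
tcp_rot: [2.154, 2.281, 0.013]
contact_force: [0.3, -0.3, -1.0]
width: 0.0507
```

Call:
step_arm(
  targets=[
    {"dx": 0,"dy": 0,"dz": 0.0015,"turn": 0,"claw": 30},
    {"dx": 0,"dy": 0,"dz": 0.0015,"turn": 0,"claw": 30},
  ],
)

```text
clock: 9.82
eef_pos: [0.6405, 0.1575, 0.0648]
tcp_rot: [2.154, 2.281, 0.012]
contact_force: [-3.3, -0.4, 4.9]
width: 0.0507
```

Contact made (+5 N). I'll release, rise, and look.

Call:
step_arm(
  targets=[
    {"dx": 0,"dy": 0,"dz": 0,"turn": 0,"claw": 75},
    {"dx": 0,"dy": 0,"dz": 0,"turn": 0,"claw": 75},
    {"dx": 0,"dy": 0,"dz": 0,"turn": 0,"claw": 80},
    {"dx": 0,"dy": 0,"dz": -0.05,"turn": 0,"claw": 85},
    {"dx": 0,"dy": 0,"dz": -0.11,"turn": 0,"claw": 100},
    {"dx": 0,"dy": 0,"dz": -0.11,"turn": 0,"claw": 100},
    {"dx": 0,"dy": 0,"dz": -0.11,"turn": 0,"claw": 100},
  ],
)

```text
clock: 10.7
eef_pos: [0.6394, 0.1571, 0.1749]
tcp_rot: [2.154, 2.281, 0.012]
contact_force: [-0.4, -0.0, 0.4]
width: 0.0852
```

```bash
python3 - <<'E'
from h import *
c=chk('w6.png',[tray(.0385,.096)],zt=.092)
c=snap('top','t6.png'); f=c['frame'][:,:,::-1]
cv2.imwrite('pics/z6.png',cv2.resize(f[150:285,165:450],None,fx=2.8,fy=2.8,interpolation=cv2.INTER_CUBIC))
mv((.5577,-.3312,.175,0))
E
```

```text
10.7 [0.6394245  0.15712642 0.17490501] 0.08521950641647062 [-0.4 -0.   0.4] 3.2767194306489276
dx -0.4827 dy -0.1081 dz -0.0038 turn 3.3
```

View pics/w6.png

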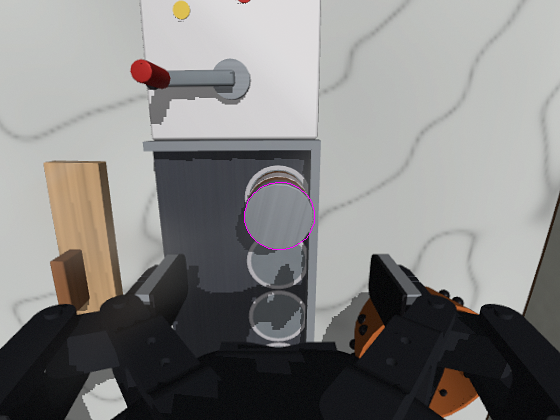

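View pics/z6.png

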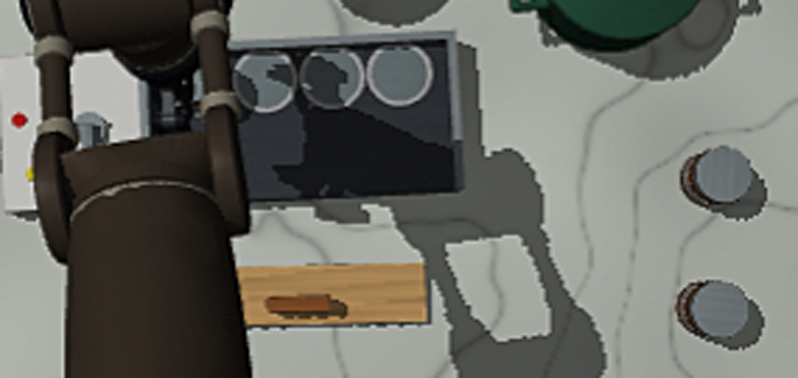

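Jar 0 stands on mark 0, with the cap outline matching at (280,215). The other two jars haven't moved. Next jar.

Call:
step_arm(
  targets=[
    {"dx": -0.483,"dy": -0.108,"dz": -0.004,"turn": 3.3,"claw": 100},
    {"dx": -0.483,"dy": -0.108,"dz": -0.004,"turn": 3.3,"claw": 100},
    {"dx": -0.483,"dy": -0.108,"dz": -0.004,"turn": 3.3,"claw": 100},
    {"dx": -0.483,"dy": -0.108,"dz": -0.004,"turn": 3.3,"claw": 100},
    {"dx": -0.483,"dy": -0.108,"dz": -0.004,"turn": 3.3,"claw": 100},
    {"dx": -0.483,"dy": -0.108,"dz": -0.004,"turn": 3.3,"claw": 100},
    {"dx": -0.483,"dy": -0.108,"dz": -0.004,"turn": 3.3,"claw": 100},
    {"dx": -0.483,"dy": -0.108,"dz": -0.004,"turn": 3.3,"claw": 100},
    {"dx": -0.483,"dy": -0.108,"dz": -0.004,"turn": 3.3,"claw": 100},
    {"dx": -0.483,"dy": -0.108,"dz": -0.004,"turn": 3.3,"claw": 100},
    {"dx": -0.483,"dy": -0.108,"dz": -0.004,"turn": 3.3,"claw": 100},
  ],
)

```text
clock: 12.18
eef_pos: [0.5576, -0.3296, 0.1741]
tcp_rot: [-2.219, -2.222, -0.007]
contact_force: [-0.2, 0.6, 0.1]
width: 0.0855
```

```bash
python3 - <<'E'
from h import *
c=chk('w7.png',[(.5577,-.3312)])
mv((.5577,-.3312,.032,0))
E
```

```text
12.175 [ 0.55764345 -0.32956687  0.17405482] 0.08550771033456543 [-0.2  0.6  0.1] 0.07691165368597876
dx -0.0021 dy -0.0007 dz 0.1425 turn 0.1
```

View pics/w7.png

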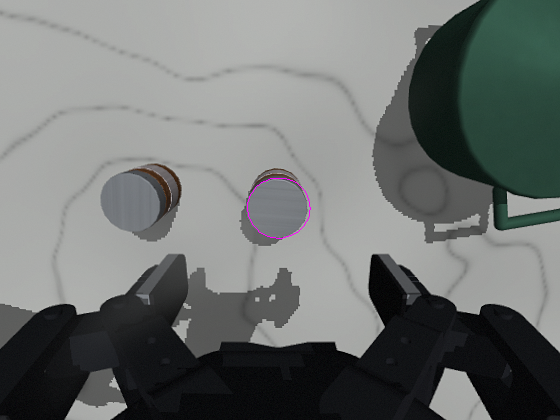

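The outline sits on the cap at (278,208). Gripping.

Call:
step_arm(
  targets=[
    {"dx": -0.002,"dy": 0.0,"dz": 0.06,"turn": 0,"claw": 100},
    {"dx": -0.002,"dy": 0.0,"dz": 0.115,"turn": 0,"claw": 100},
    {"dx": -0.002,"dy": 0.0,"dz": 0.142,"turn": 0,"claw": 100},
    {"dx": -0.002,"dy": 0.0,"dz": 0.142,"turn": 0,"claw": 100},
    {"dx": -0.002,"dy": 0.0,"dz": 0.142,"turn": 0,"claw": 30},
    {"dx": -0.002,"dy": 0.0,"dz": 0.142,"turn": 0,"claw": 30},
    {"dx": -0.002,"dy": 0.0,"dz": 0.142,"turn": 0,"claw": 30},
    {"dx": -0.002,"dy": 0.0,"dz": 0.142,"turn": 0,"claw": 30},
  ],
  squeeze=50,
)

```text
clock: 13.22
eef_pos: [0.5601, -0.3321, 0.0353]
tcp_rot: [2.217, 2.221, 0.009]
contact_force: [-0.4, 1.7, 6.9]
width: 0.0506
```

```bash
python3 - <<'E'
from h import *
s=monitor.observe(); print(s['eef_pos'],s['width'],s['contact_force'].round(1),heading())
mv((*tray(.0385,.032),.145,3.28))
E
```

```text
[ 0.56005389 -0.33214389  0.03525758] 0.05056525981212998 [-0.4  1.7  6.9] 0.0980798623954462
dx 0.4256 dy 0.0855 dz -0.1086 turn -3.2
```

Call:
step_arm(
  targets=[
    {"dx": 0,"dy": 0,"dz": -0.05,"turn": 0,"claw": 30},
    {"dx": 0,"dy": 0,"dz": -0.1,"turn": 0,"claw": 30},
    {"dx": 0.045,"dy": 0.009,"dz": -0.109,"turn": 0,"claw": 30},
    {"dx": 0.095,"dy": 0.019,"dz": -0.109,"turn": -1,"claw": 30},
    {"dx": 0.145,"dy": 0.029,"dz": -0.109,"turn": -2,"claw": 30},
    {"dx": 0.2,"dy": 0.04,"dz": -0.109,"turn": -3.2,"claw": 30},
    {"dx": 0.255,"dy": 0.051,"dz": -0.109,"turn": -3.2,"claw": 30},
    {"dx": 0.31,"dy": 0.062,"dz": -0.109,"turn": -3.2,"claw": 30},
    {"dx": 0.365,"dy": 0.073,"dz": -0.109,"turn": -3.2,"claw": 30},
    {"dx": 0.405,"dy": 0.081,"dz": -0.109,"turn": -3.2,"claw": 30},
    {"dx": 0.426,"dy": 0.085,"dz": -0.109,"turn": -3.2,"claw": 30},
    {"dx": 0.426,"dy": 0.085,"dz": -0.109,"turn": -3.2,"claw": 30},
  ],
)

```text
clock: 14.72
eef_pos: [0.6435, 0.0947, 0.1452]
tcp_rot: [2.152, 2.284, 0.008]
contact_force: [-0.7, -1.1, -2.6]
width: 0.051
```

```bash
cat >> h.py <<'E'
def held(fn,p,off):
    c=chk(fn,[]); e=monitor.observe()['eef_pos']; zc=e[2]-off+.062
    img=cv2.imread('pics/'+fn); t=np.linspace(0,6.28,60)
    cv2.polylines(img,[w2px(c,np.c_[e[0]+.026*np.cos(t),e[1]+.026*np.sin(t),0*t+zc]).astype(int)],True,(255,0,255),1)
    cv2.polylines(img,[w2px(c,np.c_[p[0]+.031*np.cos(t),p[1]+.031*np.sin(t),0*t+.03]).astype(int)],True,(0,255,255),1)
    cv2.imwrite('pics/'+fn,img)
E
python3 - <<'E'
from h import *
p=tray(.0385,.032)
held('w8.png',p,.0353)
mv((*p,.07,3.28),(*p,.064,3.28))
E
```

```text
14.725 [0.64347892 0.09468547 0.14522267] 0.05098426863581888 [-0.7 -1.1 -2.6] 3.417172746784063
dx 0.0001 dy 0.0004 dz 0.0751 turn 0.1
dx 0.0001 dy 0.0003 dz 0.0811 turn 0.1
```

View pics/w8.png

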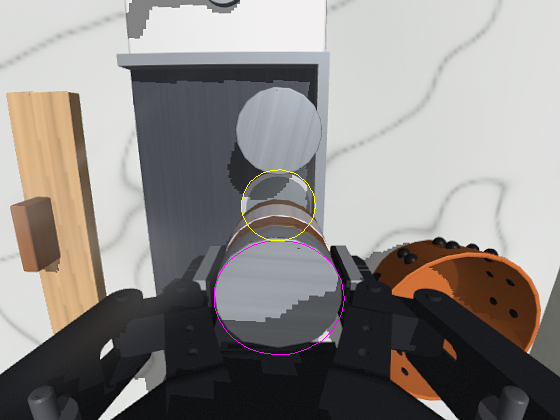

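The jar is held centred and the ring is as predicted. Lowering.

Call:
step_arm(
  targets=[
    {"dx": 0,"dy": 0,"dz": 0.03,"turn": 0,"claw": 30},
    {"dx": 0,"dy": 0,"dz": 0.06,"turn": 0,"claw": 30},
    {"dx": 0,"dy": 0,"dz": 0.072,"turn": 0,"claw": 30},
    {"dx": 0,"dy": 0,"dz": 0.075,"turn": 0,"claw": 30},
    {"dx": 0,"dy": 0,"dz": 0.075,"turn": 0,"claw": 30},
  ],
)

```text
clock: 15.4
eef_pos: [0.6446, 0.0928, 0.0711]
tcp_rot: [2.153, 2.281, 0.008]
contact_force: [-0.5, -0.8, -2.2]
width: 0.0508
```

```bash
python3 - <<'E'
from h import *
s=monitor.observe(); print(s['eef_pos'],s['width'],s['contact_force'].round(1),heading())
mv((*tray(.0385,.032),.064,3.28))
E
```

```text
[0.64461298 0.09277851 0.07106585] 0.05075255263024572 [-0.5 -0.8 -2.2] 3.29993477780476
dx 0.0007 dy -0.0005 dz 0.0071 turn 0.0
```

Call:
step_arm(
  targets=[
    {"dx": 0.001,"dy": -0.0005,"dz": 0.003,"turn": 0,"claw": 30},
    {"dx": 0.001,"dy": -0.0005,"dz": 0.006,"turn": 0,"claw": 30},
    {"dx": 0.001,"dy": -0.0005,"dz": 0.0075,"turn": 0,"claw": 30},
    {"dx": 0.001,"dy": -0.0005,"dz": 0.0075,"turn": 0,"claw": 30},
  ],
)

```text
clock: 15.9
eef_pos: [0.6448, 0.0939, 0.0653]
tcp_rot: [2.152, 2.281, 0.009]
contact_force: [-2.1, -0.9, 5.8]
width: 0.051
```

Call:
step_arm(
  targets=[
    {"dx": 0,"dy": 0,"dz": 0,"turn": 0,"claw": 75},
    {"dx": 0,"dy": 0,"dz": 0,"turn": 0,"claw": 75},
    {"dx": 0,"dy": 0,"dz": 0,"turn": 0,"claw": 80},
    {"dx": 0,"dy": 0,"dz": -0.05,"turn": 0,"claw": 85},
    {"dx": 0,"dy": 0,"dz": -0.11,"turn": 0,"claw": 100},
    {"dx": 0,"dy": 0,"dz": -0.11,"turn": 0,"claw": 100},
    {"dx": 0,"dy": 0,"dz": -0.11,"turn": 0,"claw": 100},
  ],
)

```text
clock: 16.77
eef_pos: [0.6436, 0.0939, 0.1753]
tcp_rot: [2.152, 2.281, 0.009]
contact_force: [0.1, 0.1, -0.9]
width: 0.0852
```

```bash
python3 - <<'E'
from h import *
c=chk('w9.png',[tray(.0385,.032),tray(.0385,.096)],zt=.092)
c=snap('top','t9.png'); f=c['frame'][:,:,::-1]
cv2.imwrite('pics/z9.png',cv2.resize(f[150:285,165:450],None,fx=2.8,fy=2.8,interpolation=cv2.INTER_CUBIC))
mv((.4335,-.3253,.175,0))
E
```

```text
16.775 [0.64364439 0.0938749  0.17530914] 0.08519828995465262 [ 0.1  0.1 -0.9] 3.324913730853408
dx -0.4062 dy -0.2326 dz -0.0028 turn 3.3
```

View pics/w9.png

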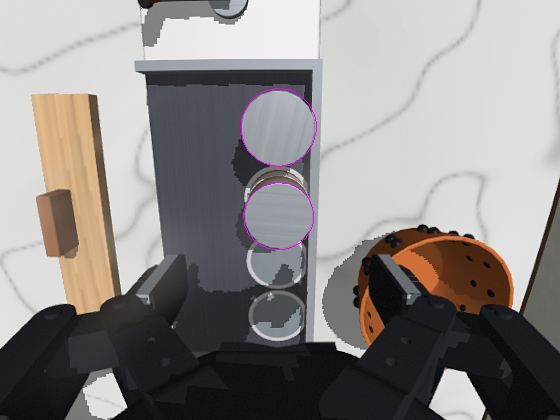

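View pics/z9.png

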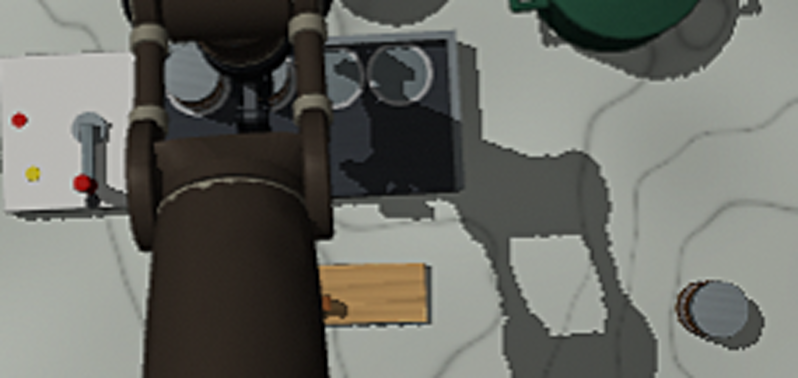

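Both jars match their outlines, at (279,127) and (278,215). The third jar hasn't moved.

Call:
step_arm(
  targets=[
    {"dx": -0.406,"dy": -0.233,"dz": -0.003,"turn": 3.3,"claw": 100},
    {"dx": -0.406,"dy": -0.233,"dz": -0.003,"turn": 3.3,"claw": 100},
    {"dx": -0.406,"dy": -0.233,"dz": -0.003,"turn": 3.3,"claw": 100},
    {"dx": -0.406,"dy": -0.233,"dz": -0.003,"turn": 3.3,"claw": 100},
    {"dx": -0.406,"dy": -0.233,"dz": -0.003,"turn": 3.3,"claw": 100},
    {"dx": -0.406,"dy": -0.233,"dz": -0.003,"turn": 3.3,"claw": 100},
    {"dx": -0.406,"dy": -0.233,"dz": -0.003,"turn": 3.3,"claw": 100},
    {"dx": -0.406,"dy": -0.233,"dz": -0.003,"turn": 3.3,"claw": 100},
    {"dx": -0.406,"dy": -0.233,"dz": -0.003,"turn": 3.3,"claw": 100},
    {"dx": -0.406,"dy": -0.233,"dz": -0.003,"turn": 3.3,"claw": 100},
    {"dx": -0.406,"dy": -0.233,"dz": -0.003,"turn": 3.3,"claw": 100},
  ],
)

```text
clock: 18.25
eef_pos: [0.4334, -0.3236, 0.1746]
tcp_rot: [2.218, 2.222, 0.005]
contact_force: [-0.0, 0.5, 0.1]
width: 0.0856
```

```bash
python3 - <<'E'
from h import *
c=chk('w10.png',[(.4335,-.3253)])
mv((.4335,-.3253,.032,0))
E
```

```text
18.25 [ 0.43344608 -0.32359657  0.17456944] 0.08555713081514753 [-0.   0.5  0.1] 0.11500549885455857
dx -0.0017 dy -0.0006 dz 0.1428 turn 0.1
```

View pics/w10.png

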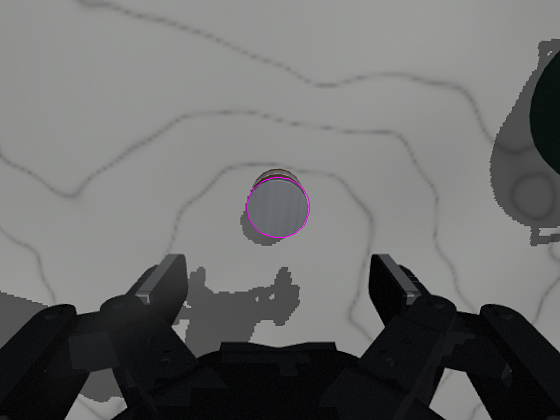

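The outline sits on the cap at (278,207). Gripping.

Call:
step_arm(
  targets=[
    {"dx": -0.002,"dy": 0.0,"dz": 0.06,"turn": 0,"claw": 100},
    {"dx": -0.002,"dy": 0.0,"dz": 0.115,"turn": 0,"claw": 100},
    {"dx": -0.002,"dy": 0.0,"dz": 0.142,"turn": 0,"claw": 100},
    {"dx": -0.002,"dy": 0.0,"dz": 0.142,"turn": 0,"claw": 100},
    {"dx": -0.002,"dy": 0.0,"dz": 0.142,"turn": 0,"claw": 30},
    {"dx": -0.002,"dy": 0.0,"dz": 0.142,"turn": 0,"claw": 30},
    {"dx": -0.002,"dy": 0.0,"dz": 0.142,"turn": 0,"claw": 30},
    {"dx": -0.002,"dy": 0.0,"dz": 0.142,"turn": 0,"claw": 30},
  ],
  squeeze=50,
)

```text
clock: 19.3
eef_pos: [0.4357, -0.3269, 0.0351]
tcp_rot: [2.214, 2.219, 0.006]
contact_force: [-0.4, 1.2, 5.9]
width: 0.051
```

```bash
python3 - <<'E'
from h import *
s=monitor.observe(); print(s['eef_pos'],s['width'],s['contact_force'].round(1),heading())
mv((*tray(.0385,-.032),.145,3.28))
E
```

```text
[ 0.43572893 -0.32685502  0.0351227 ] 0.05101958004590364 [-0.4  1.2  5.9] 0.1289503616928982
dx 0.3557 dy 0.2136 dz -0.1090 turn -3.2
```

Call:
step_arm(
  targets=[
    {"dx": 0,"dy": 0,"dz": -0.05,"turn": 0,"claw": 30},
    {"dx": 0,"dy": 0,"dz": -0.1,"turn": 0,"claw": 30},
    {"dx": 0.04,"dy": 0.024,"dz": -0.109,"turn": 0,"claw": 30},
    {"dx": 0.08,"dy": 0.048,"dz": -0.109,"turn": -1,"claw": 30},
    {"dx": 0.125,"dy": 0.075,"dz": -0.109,"turn": -2,"claw": 30},
    {"dx": 0.17,"dy": 0.102,"dz": -0.109,"turn": -3.2,"claw": 30},
    {"dx": 0.215,"dy": 0.129,"dz": -0.109,"turn": -3.2,"claw": 30},
    {"dx": 0.26,"dy": 0.156,"dz": -0.109,"turn": -3.2,"claw": 30},
    {"dx": 0.305,"dy": 0.183,"dz": -0.109,"turn": -3.2,"claw": 30},
    {"dx": 0.34,"dy": 0.204,"dz": -0.109,"turn": -3.2,"claw": 30},
    {"dx": 0.355,"dy": 0.213,"dz": -0.109,"turn": -3.2,"claw": 30},
    {"dx": 0.355,"dy": 0.213,"dz": -0.109,"turn": -3.2,"claw": 30},
  ],
)

```text
clock: 20.8
eef_pos: [0.647, 0.0294, 0.1448]
tcp_rot: [2.15, 2.282, 0.004]
contact_force: [-0.6, 0.1, -2.2]
width: 0.0507
```

```bash
python3 - <<'E'
from h import *
p=tray(.0385,-.032)
held('w11.png',p,.0351)
mv((*p,.07,3.28),(*p,.064,3.28))
E
```

```text
20.8 [0.6469893  0.02941105 0.14475612] 0.05066185182321995 [-0.6  0.1 -2.2] 3.430337270441679
dx 0.0013 dy 0.0010 dz 0.0746 turn 0.1
dx 0.0013 dy 0.0010 dz 0.0806 turn 0.1
```

View pics/w11.png

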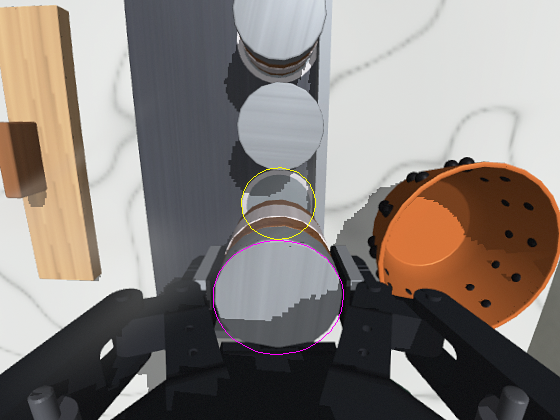

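Held centred over ring 2 at (279,204). Lowering.

Call:
step_arm(
  targets=[
    {"dx": 0.001,"dy": 0.001,"dz": 0.03,"turn": 0,"claw": 30},
    {"dx": 0.001,"dy": 0.001,"dz": 0.06,"turn": 0,"claw": 30},
    {"dx": 0.001,"dy": 0.001,"dz": 0.071,"turn": 0,"claw": 30},
    {"dx": 0.001,"dy": 0.001,"dz": 0.0745,"turn": 0,"claw": 30},
    {"dx": 0.001,"dy": 0.001,"dz": 0.0745,"turn": 0,"claw": 30},
  ],
)

```text
clock: 21.48
eef_pos: [0.6484, 0.0286, 0.071]
tcp_rot: [2.151, 2.28, 0.004]
contact_force: [0.2, -0.3, -2.7]
width: 0.0507
```

```bash
python3 - <<'E'
from h import *
s=monitor.observe(); print(s['eef_pos'],s['width'],s['contact_force'].round(1),heading())
mv((*tray(.0385,-.032),.064,3.28))
E
```

```text
[0.64839431 0.02864821 0.0709999 ] 0.05067025594249383 [ 0.2 -0.3 -2.7] 3.329894657112866
dx 0.0010 dy -0.0006 dz 0.0070 turn 0.0
```

Call:
step_arm(
  targets=[
    {"dx": 0.001,"dy": -0.0005,"dz": 0.003,"turn": 0,"claw": 30},
    {"dx": 0.001,"dy": -0.0005,"dz": 0.006,"turn": 0,"claw": 30},
    {"dx": 0.001,"dy": -0.0005,"dz": 0.0075,"turn": 0,"claw": 30},
    {"dx": 0.001,"dy": -0.0005,"dz": 0.0075,"turn": 0,"claw": 30},
  ],
)

```text
clock: 21.98
eef_pos: [0.6485, 0.0296, 0.0652]
tcp_rot: [2.15, 2.28, 0.005]
contact_force: [-1.8, 0.3, 5.3]
width: 0.0505
```

Call:
step_arm(
  targets=[
    {"dx": 0,"dy": 0,"dz": 0,"turn": 0,"claw": 75},
    {"dx": 0,"dy": 0,"dz": 0,"turn": 0,"claw": 75},
    {"dx": 0,"dy": 0,"dz": 0,"turn": 0,"claw": 80},
    {"dx": 0,"dy": 0,"dz": -0.05,"turn": 0,"claw": 85},
    {"dx": 0,"dy": 0,"dz": -0.1,"turn": 0,"claw": 100},
    {"dx": 0,"dy": -0.05,"dz": -0.11,"turn": 0,"claw": 100},
    {"dx": 0,"dy": -0.11,"dz": -0.11,"turn": 0,"claw": 100},
    {"dx": 0,"dy": -0.16,"dz": -0.11,"turn": 0,"claw": 100},
    {"dx": 0,"dy": -0.21,"dz": -0.11,"turn": 0,"claw": 70},
    {"dx": 0,"dy": -0.21,"dz": -0.11,"turn": 0,"claw": 60},
    {"dx": 0,"dy": -0.21,"dz": -0.11,"turn": 0,"claw": 60},
  ],
)

```text
clock: 23.35
eef_pos: [0.4392, 0.0177, 0.1742]
tcp_rot: [2.149, 2.278, 0.008]
contact_force: [0.1, -0.7, 0.4]
width: 0.0513
```

```bash
python3 - <<'E'
from h import *
c=chk('w12.png',[tray(.0385,.032),tray(.0385,.096),tray(.0385,-.032)],zt=.092)
img=cv2.imread('pics/w12.png')
G=np.array([.4407,.0552]); y=np.radians(1.8); Rz=np.array([[np.cos(y),-np.sin(y)],[np.sin(y),np.cos(y)]])
for b,z in [([[.028,.12],[.028,-.12],[-.028,-.12],[-.028,.12]],.016),([[-.001,.03],[-.001,-.03],[-.015,-.03],[-.015,.03]],.048)]:
    P=np.array(b)@Rz.T+G; cv2.polylines(img,[w2px(c,np.c_[P,[z]*4]).round().astype(int)],True,(255,0,0),1)
cv2.imwrite('pics/w12.png',img)
c=snap('top','t12.png'); f=c['frame'][:,:,::-1]
cv2.imwrite('pics/z12.png',cv2.resize(f[150:285,165:450],None,fx=2.8,fy=2.8,interpolation=cv2.INTER_CUBIC))
E
```

```text
23.35 [0.43916797 0.01765497 0.17419461] 0.051304946399874686 [ 0.1 -0.7  0.4] 3.338901357876945
```

View pics/w12.png

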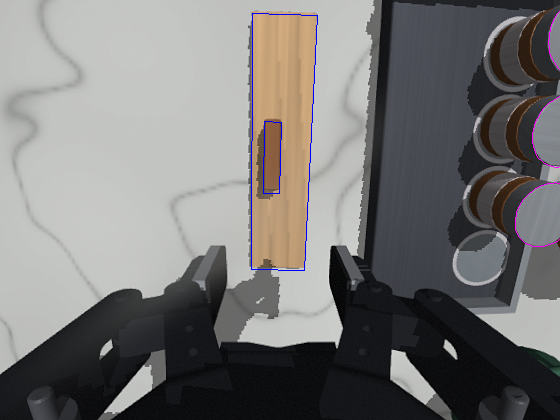

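View pics/z12.png

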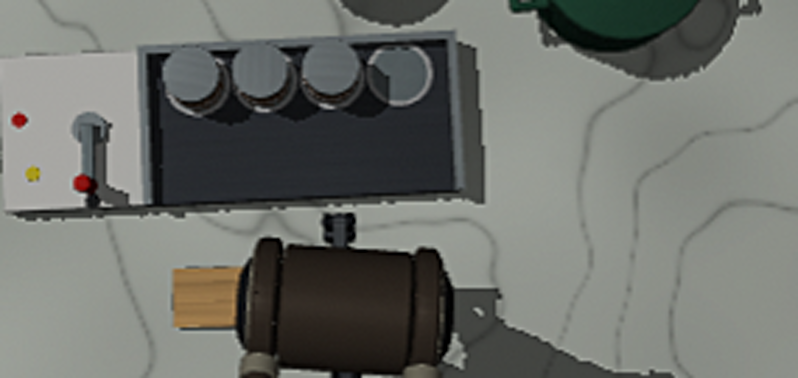

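All three jars are on marks 0–2, next to each other. The guard model matches its picture (grip at (272,156)). Now the guard.

```bash
python3 - <<'E'
from h import *
mv((.4330,.055,.15,1.8),(.4330,.055,.029,1.8))
E
```

```text
dx 0.0378 dy -0.0051 dz 0.0242 turn 1.5
dx 0.0382 dy -0.0064 dz 0.1452 turn 1.5
```

Call:
step_arm(
  targets=[
    {"dx": 0.038,"dy": -0.0055,"dz": 0.03,"turn": 1.5,"claw": 60},
    {"dx": 0.038,"dy": -0.0055,"dz": 0.08,"turn": 1.5,"claw": 60},
    {"dx": 0.038,"dy": -0.006,"dz": 0.12,"turn": 1.5,"claw": 60},
    {"dx": 0.038,"dy": -0.006,"dz": 0.145,"turn": 1.5,"claw": 60},
    {"dx": 0.038,"dy": -0.006,"dz": 0.145,"turn": 1.5,"claw": 60},
    {"dx": 0.038,"dy": -0.006,"dz": 0.145,"turn": 1.5,"claw": 60},
  ],
)

```text
clock: 24.2
eef_pos: [0.4351, 0.0549, 0.0298]
tcp_rot: [2.178, 2.249, 0.01]
contact_force: [0.9, -0.2, -0.0]
width: 0.0513
```

```bash
python3 - <<'E'
from h import *
c=chk('w13.png',[])
E
```

```text
24.2 [0.43511215 0.05486446 0.02984235] 0.051278503781758744 [ 0.9 -0.2 -0. ] 1.845945816530614
```

View pics/w13.png

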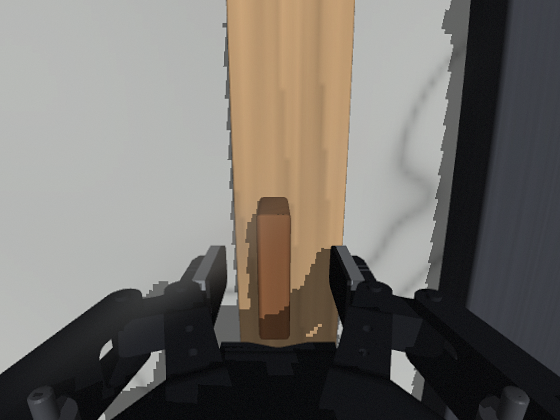

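The grip block at (274,268) sits between the jaws. Closing.

Call:
step_arm(
  targets=[
    {"dx": 0,"dy": -0.002,"dz": 0,"turn": 0,"claw": 0},
    {"dx": 0,"dy": -0.002,"dz": 0,"turn": 0,"claw": 0},
    {"dx": 0,"dy": -0.002,"dz": 0,"turn": 0,"claw": 0},
    {"dx": 0,"dy": -0.002,"dz": 0,"turn": 0,"claw": 0},
    {"dx": 0,"dy": -0.002,"dz": 0,"turn": 0,"claw": 0},
  ],
  squeeze=70,
)

```text
clock: 24.88
eef_pos: [0.4342, 0.0548, 0.0315]
tcp_rot: [2.176, 2.248, 0.013]
contact_force: [0.3, -1.1, 6.2]
width: 0.0126
```

```bash
python3 - <<'E'
from h import *
s=monitor.observe(); print(s['eef_pos'],s['width'],s['contact_force'].round(1),heading())
# TCP target so guard edge 36mm ahead sits at tray x: 
mv((.433,.055,.14,1.8),(*tray(-.040,0),.14,3.28),(*tray(-.030,0),.14,3.28))
E
```

```text
[0.43416235 0.05478977 0.03147842] 0.012611156228982146 [ 0.3 -1.1  6.2] 1.8584713035059168
dx -0.0001 dy 0.0005 dz -0.1085 turn 0.1
dx -0.0025 dy 0.1350 dz -0.1065 turn -1.4
dx -0.0022 dy 0.1450 dz -0.1064 turn -1.4
```

Call:
step_arm(
  targets=[
    {"dx": 0,"dy": 0,"dz": -0.03,"turn": 0,"claw": 0},
    {"dx": 0,"dy": 0,"dz": -0.06,"turn": 0,"claw": 0},
    {"dx": -0.001,"dy": 0.02,"dz": -0.08,"turn": -0.5,"claw": 0},
    {"dx": -0.001,"dy": 0.05,"dz": -0.08,"turn": -1,"claw": 0},
    {"dx": -0.002,"dy": 0.08,"dz": -0.08,"turn": -1.4,"claw": 0},
    {"dx": -0.002,"dy": 0.11,"dz": -0.08,"turn": -1.4,"claw": 0},
    {"dx": -0.002,"dy": 0.13,"dz": -0.08,"turn": -1.4,"claw": 0},
    {"dx": -0.002,"dy": 0.135,"dz": -0.08,"turn": -1.4,"claw": 0},
    {"dx": -0.002,"dy": 0.135,"dz": -0.08,"turn": -1.4,"claw": 0},
  ],
)

```text
clock: 26.0
eef_pos: [0.567, 0.0574, 0.1131]
tcp_rot: [2.149, 2.275, 0.011]
contact_force: [-0.7, -0.2, -0.7]
width: 0.0126
```

```bash
python3 - <<'E'
from h import *
c=chk('w14.png',[tray(.0385,.032),tray(.0385,.096),tray(.0385,-.032)],zt=.092)
e=monitor.observe()['eef_pos'];h=np.radians(heading());img=cv2.imread('pics/w14.png')
Rz=np.array([[np.cos(h),-np.sin(h)],[np.sin(h),np.cos(h)]])
P=np.array([[.036,.12],[.036,-.12],[-.02,-.12],[-.02,.12]])@Rz.T+e[:2]
cv2.polylines(img,[w2px(c,np.c_[P,[e[2]-.0315+.016]*4]).round().astype(int)],True,(255,0,0),1)
cv2.imwrite('pics/w14.png',img)
c=snap('side','s14.png')
mv((*tray(-.031,0),.068,3.28),(*tray(-.031,0),.061,3.28))
E
```

```text
26.0 [0.56703508 0.05738141 0.11310851] 0.01264128359840922 [-0.7 -0.2 -0.7] 3.2610558949407125
dx -0.0003 dy 0.0094 dz 0.0452 turn -0.0
dx -0.0003 dy 0.0094 dz 0.0522 turn -0.0
```

View pics/w14.png

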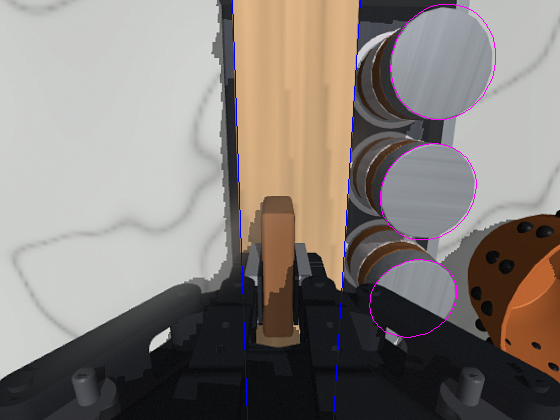

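View pics/s14.png

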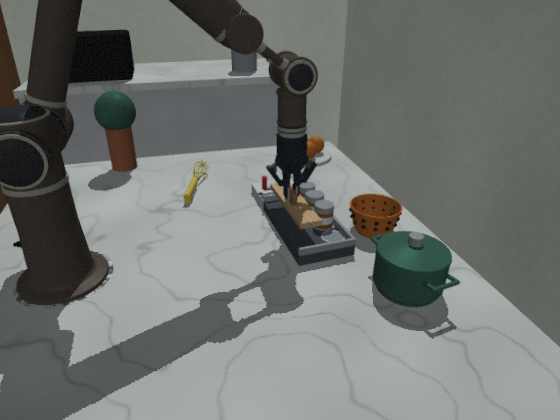

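The guard is held level, its outline matches, and it is clear of the jars. Lowering 8 mm short of them.

Call:
step_arm(
  targets=[
    {"dx": 0,"dy": 0.006,"dz": 0.01,"turn": 0,"claw": 0},
    {"dx": 0,"dy": 0.009,"dz": 0.025,"turn": 0,"claw": 0},
    {"dx": 0,"dy": 0.009,"dz": 0.038,"turn": 0,"claw": 0},
    {"dx": 0,"dy": 0.009,"dz": 0.045,"turn": 0,"claw": 0},
    {"dx": 0,"dy": 0.009,"dz": 0.048,"turn": 0,"claw": 0},
    {"dx": 0,"dy": 0.009,"dz": 0.05,"turn": 0,"claw": 0},
    {"dx": 0,"dy": 0.009,"dz": 0.051,"turn": 0,"claw": 0},
    {"dx": 0,"dy": 0.009,"dz": 0.051,"turn": 0,"claw": 0},
  ],
)

```text
clock: 27.1
eef_pos: [0.5764, 0.0578, 0.0625]
tcp_rot: [2.149, 2.275, 0.011]
contact_force: [0.1, 0.5, -1.6]
width: 0.0124
```

```bash
python3 - <<'E'
from h import *
s=monitor.observe(); print(s['eef_pos'],s['width'],s['contact_force'].round(1),s['wrist_torque'].round(2),heading())
print((s['eef_pos'][:2]-O)@ex,(s['eef_pos'][:2]-O)@ey)
E
```

```text
[0.57638508 0.0577715  0.06248047] 0.012426803073630135 [ 0.1  0.5 -1.6] [-0.02  0.03 -0.07] 3.2636465963950028
-0.031151405446966995 0.000254257348990425
```

Call:
step_arm(
  targets=[
    {"dx": 0,"dy": 0,"dz": 0.001,"turn": 0,"claw": 0},
    {"dx": 0,"dy": 0.002,"dz": 0.0012,"turn": 0,"claw": 0},
    {"dx": 0,"dy": 0.004,"dz": 0.0012,"turn": 0,"claw": 0},
    {"dx": 0,"dy": 0.006,"dz": 0.0012,"turn": 0,"claw": 0},
    {"dx": 0,"dy": 0.0065,"dz": 0.0012,"turn": 0,"claw": 0},
    {"dx": 0,"dy": 0.0065,"dz": 0.0012,"turn": 0,"claw": 0},
  ],
)

```text
clock: 27.85
eef_pos: [0.5831, 0.0581, 0.0615]
tcp_rot: [2.149, 2.275, 0.011]
contact_force: [-0.5, -0.1, 0.7]
width: 0.0128
```

```bash
cat >> h.py <<'E'
def gpos(fn):
    s=monitor.observe(); print(s['eef_pos'],s['contact_force'].round(1),s['wrist_torque'].round(2),heading())
    print((s['eef_pos'][:2]-O)@ex,(s['eef_pos'][:2]-O)@ey)
    c=snap('wrist',fn); cv2.imwrite('pics/z'+fn,cv2.resize(c['frame'][0:330,230:450,::-1],None,fx=1.8,fy=1.8,interpolation=cv2.INTER_CUBIC))
E
python3 -c "
from h import *
gpos('w15.png')"
```

```text
[0.58309904 0.058141   0.06154488] [-0.5 -0.1  0.7] [-0.06  0.31 -0.01] 3.262781660590728
-0.02442730128827952 0.0002390122993237243
```

View pics/zw15.png

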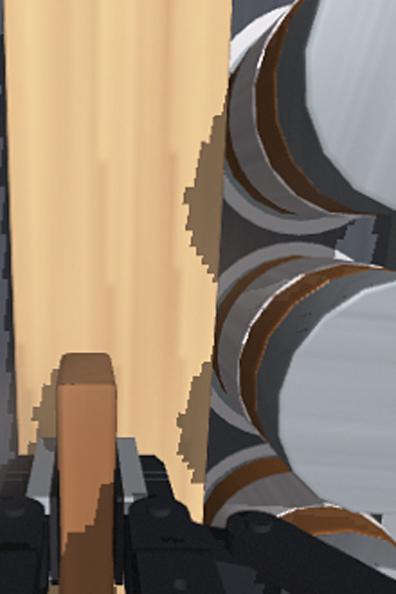

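The gap is now about 1 mm or less at all three jars. I'll creep forward while watching the force.

Call:
step_arm(
  targets=[
    {"dx": 0,"dy": 0.0005,"dz": 0,"turn": 0,"claw": 0},
    {"dx": 0,"dy": 0.001,"dz": 0,"turn": 0,"claw": 0},
    {"dx": 0,"dy": 0.001,"dz": 0,"turn": 0,"claw": 0},
    {"dx": 0,"dy": 0.001,"dz": 0,"turn": 0,"claw": 0},
  ],
)

```text
clock: 28.4
eef_pos: [0.584, 0.0582, 0.0615]
tcp_rot: [2.149, 2.275, 0.011]
contact_force: [-2.8, 1.3, 2.3]
width: 0.0129
```

```bash
python3 -c "
from h import *
gpos('w16.png')"
```

```text
[0.58396345 0.05821308 0.06153917] [-2.8  1.3  2.3] [-0.01  0.46  0.  ] 3.2653452977100774
-0.02356018325471875 0.00026151521564549927
```

Call:
step_arm(
  targets=[
    {"dx": 0,"dy": 0.0005,"dz": 0,"turn": 0,"claw": 0},
    {"dx": 0,"dy": 0.001,"dz": 0,"turn": 0,"claw": 0},
    {"dx": 0,"dy": 0.001,"dz": 0,"turn": 0,"claw": 0},
    {"dx": 0,"dy": 0.001,"dz": 0,"turn": 0,"claw": 0},
  ],
)

```text
clock: 28.95
eef_pos: [0.5844, 0.0582, 0.0615]
tcp_rot: [2.15, 2.276, 0.01]
contact_force: [-4.2, 0.0, 3.4]
width: 0.0128
```

```bash
python3 -c "
from h import *
gpos('w17.png')"
```

```text
[0.58436078 0.05823665 0.06148205] [-4.2  0.   3.4] [-0.05  0.89  0.06] 3.2711370357217
-0.0231621559540704 0.0002623114906292935
```

View pics/zw17.png

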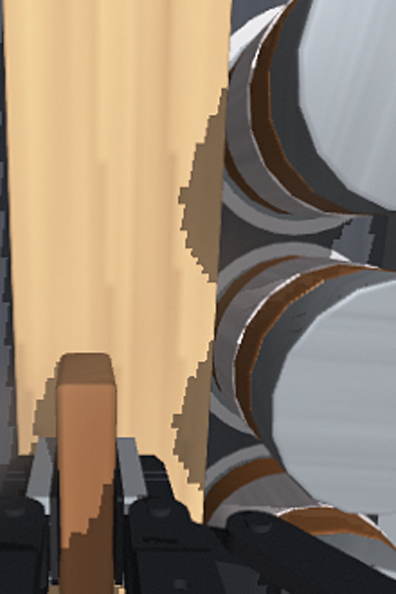

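Call:
step_arm(
  targets=[
    {"dx": 0,"dy": 0.001,"dz": 0,"turn": 0,"claw": 0},
    {"dx": 0,"dy": 0.0012,"dz": 0,"turn": 0,"claw": 0},
    {"dx": 0,"dy": 0.0012,"dz": 0,"turn": 0,"claw": 0},
    {"dx": 0,"dy": 0.0012,"dz": 0,"turn": 0,"claw": 0},
  ],
)

```text
clock: 29.5
eef_pos: [0.5849, 0.0582, 0.0614]
tcp_rot: [2.15, 2.277, 0.008]
contact_force: [-5.6, 0.2, 5.4]
width: 0.0127
```

```bash
python3 -c "
from h import *
gpos('w18.png')
snap('side','s18.png')
c=load('s18.png');cv2.imwrite('pics/zs18.png',cv2.resize(c['frame'][160:270,240:370,::-1],None,fx=5,fy=5,interpolation=cv2.INTER_CUBIC))"
```

```text
[0.58489002 0.0582383  0.06143702] [-5.6  0.2  5.4] [-0.07  1.16  0.12] 3.293086543624651
-0.022633684923893515 0.00023368460092450624
```

View pics/zw18.png

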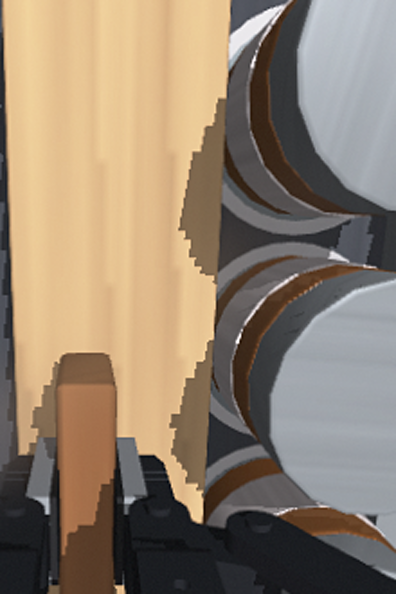

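View pics/zs18.png

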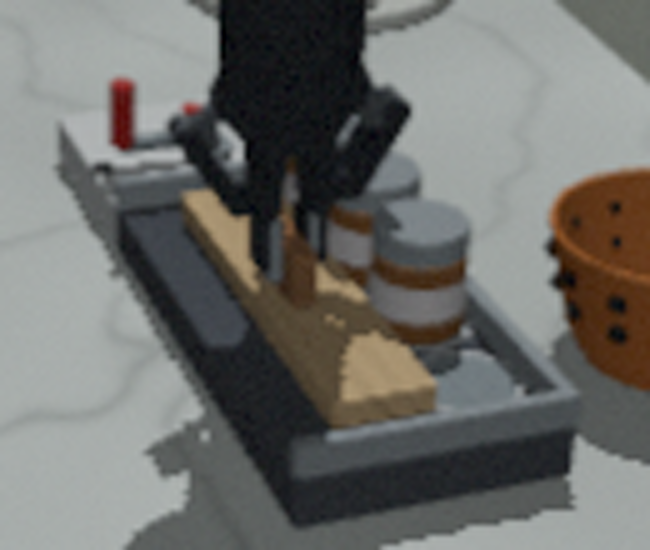

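Force at 5.6 N and all three jar fronts sit against the edge. Releasing with a small opening so the front finger doesn't touch the jars.

Call:
step_arm(
  targets=[
    {"dx": 0,"dy": 0,"dz": 0,"turn": 0,"claw": 26},
    {"dx": 0,"dy": 0,"dz": 0,"turn": 0,"claw": 26},
    {"dx": 0,"dy": -0.0005,"dz": 0,"turn": 0,"claw": 26},
    {"dx": 0,"dy": -0.0005,"dz": -0.02,"turn": 0,"claw": 26},
    {"dx": 0,"dy": -0.0005,"dz": -0.05,"turn": 0,"claw": 26},
    {"dx": 0,"dy": -0.0005,"dz": -0.1,"turn": 0,"claw": 40},
    {"dx": 0,"dy": -0.0005,"dz": -0.12,"turn": 0,"claw": 60},
    {"dx": 0,"dy": -0.0005,"dz": -0.12,"turn": 0,"claw": 60},
  ],
)

```text
clock: 30.6
eef_pos: [0.5856, 0.0588, 0.1854]
tcp_rot: [2.146, 2.273, 0.016]
contact_force: [-0.6, 0.8, -0.8]
width: 0.0511
```

```bash
python3 -c "
from h import *
gpos('w19.png')
c=snap('side','s19.png')
cv2.imwrite('pics/zs19.png',cv2.resize(c['frame'][160:270,240:370,::-1],None,fx=5,fy=5,interpolation=cv2.INTER_CUBIC))
mv((*knob(0),.18,93.3))"
```

```text
[0.58557903 0.05875237 0.18542479] [-0.6  0.8 -0.8] [-0.02 -0.02  0.02] 3.2995272612443127
-0.021916397825234496 0.0007074874502318397
dx 0.1983 dy -0.0310 dz 0.0005 turn -90.0
```

View pics/zw19.png

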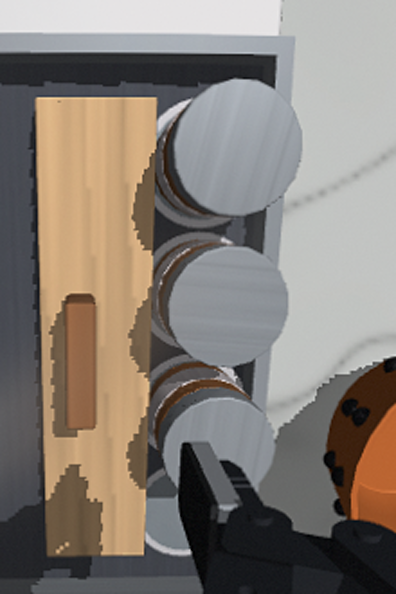

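View pics/zs19.png

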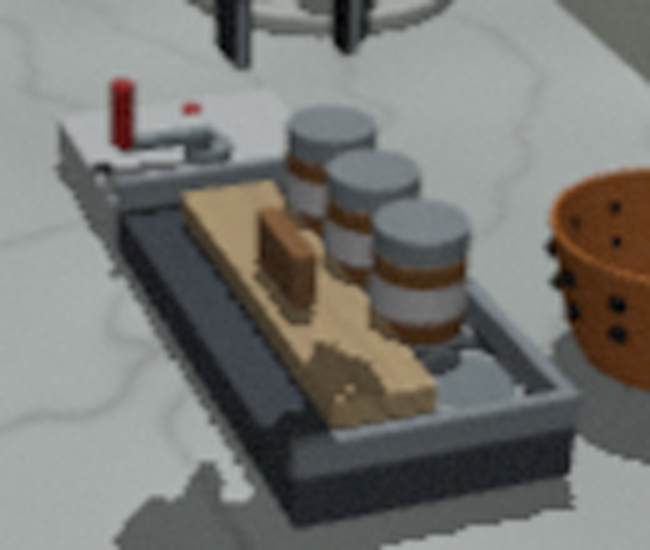

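Call:
step_arm(
  targets=[
    {"dx": 0.198,"dy": -0.031,"dz": 0,"turn": -90,"claw": 60},
    {"dx": 0.198,"dy": -0.031,"dz": 0,"turn": -90,"claw": 60},
    {"dx": 0.198,"dy": -0.031,"dz": 0,"turn": -90,"claw": 60},
    {"dx": 0.198,"dy": -0.031,"dz": 0,"turn": -90,"claw": 60},
    {"dx": 0.198,"dy": -0.031,"dz": 0,"turn": -90,"claw": 60},
    {"dx": 0.198,"dy": -0.031,"dz": 0,"turn": -90,"claw": 60},
    {"dx": 0.198,"dy": -0.031,"dz": 0,"turn": -90,"claw": 60},
    {"dx": 0.198,"dy": -0.031,"dz": 0,"turn": -90,"claw": 60},
    {"dx": 0.198,"dy": -0.031,"dz": 0,"turn": -90,"claw": 60},
    {"dx": 0.198,"dy": -0.031,"dz": 0,"turn": -90,"claw": 60},
    {"dx": 0.198,"dy": -0.031,"dz": 0,"turn": -90,"claw": 60},
  ],
)

```text
clock: 32.08
eef_pos: [0.5399, 0.2543, 0.1794]
tcp_rot: [-0.088, 3.131, -0.007]
contact_force: [0.5, 0.2, -0.4]
width: 0.0511
```

```bash
python3 -c "
from h import *
c=chk('w20.png',[])
print(w2px(c,[[*knob(0),.086]]))
c=snap('top','t20.png')
cv2.imwrite('pics/zt20.png',cv2.resize(c['frame'][150:240,160:345,::-1],None,fx=4,fy=4,interpolation=cv2.INTER_CUBIC))
mv((*knob(0),.069,93.3))"
```

```text
32.075 [0.53992026 0.25425125 0.17937892] 0.05113753683812707 [ 0.5  0.2 -0.4] 93.23139708987118
[[278.69158947 212.76669747]]
dx 0.0007 dy 0.0009 dz 0.1109 turn -0.0
```

View pics/w20.png

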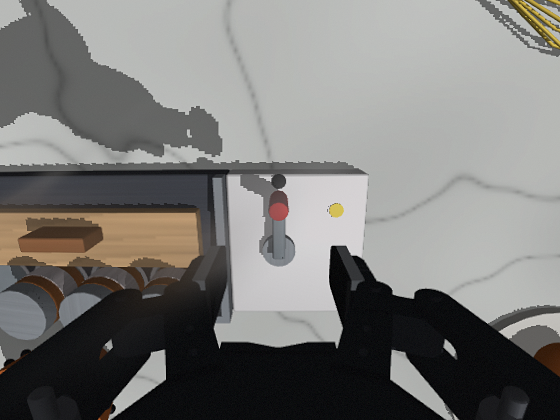

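View pics/zt20.png

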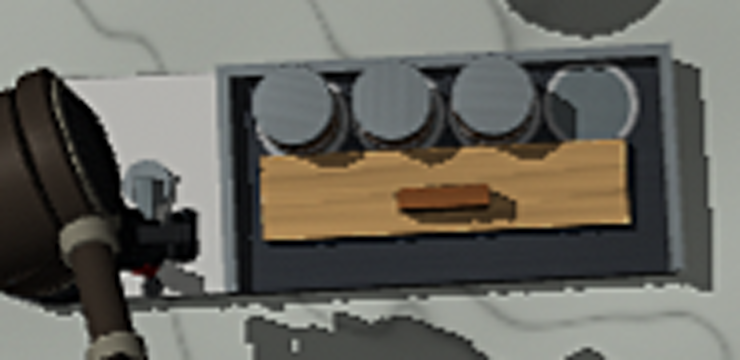

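The knob is at (279,211), still off. Descend and grip.

Call:
step_arm(
  targets=[
    {"dx": 0.001,"dy": 0.001,"dz": 0.05,"turn": 0,"claw": 45},
    {"dx": 0.001,"dy": 0.001,"dz": 0.09,"turn": 0,"claw": 45},
    {"dx": 0.001,"dy": 0.001,"dz": 0.109,"turn": 0,"claw": 45},
    {"dx": 0.001,"dy": 0.001,"dz": 0.109,"turn": 0,"claw": 45},
    {"dx": 0.001,"dy": 0.001,"dz": 0.109,"turn": 0,"claw": 0},
    {"dx": 0.001,"dy": 0.001,"dz": 0.109,"turn": 0,"claw": 0},
    {"dx": 0.001,"dy": 0.001,"dz": 0.109,"turn": 0,"claw": 0},
    {"dx": 0.001,"dy": 0.001,"dz": 0.109,"turn": 0,"claw": 0},
  ],
  squeeze=25,
)

```text
clock: 33.17
eef_pos: [0.5419, 0.2555, 0.0729]
tcp_rot: [-0.089, 3.127, -0.004]
contact_force: [-0.0, 0.5, 6.0]
width: 0.0151
```

```bash
python3 - <<'E'
from h import *
s=monitor.observe(); print(s['eef_pos'],s['width'],s['contact_force'].round(1),heading(),knob(0))
mv(*[(*knob(a),s['eef_pos'][2],khead(a)) for a in [.1,.25,.4,.55,.7,.82,.9,.95]])
E
```

```text
[0.54193817 0.25550794 0.07288578] 0.015070498110794648 [-0.   0.5  6. ] 93.25053985227522 [0.5405901  0.25485315]
dx 0.0011 dy 0.0049 dz -0.0000 turn 5.7
dx -0.0003 dy 0.0130 dz -0.0000 turn 14.3
dx -0.0029 dy 0.0208 dz -0.0000 turn 22.9
dx -0.0067 dy 0.0282 dz 0.0000 turn 31.5
dx -0.0115 dy 0.0349 dz 0.0000 turn 40.1
dx -0.0161 dy 0.0396 dz 0.0001 turn 47.0
dx -0.0194 dy 0.0425 dz 0.0001 turn 51.5
dx -0.0216 dy 0.0442 dz 0.0002 turn 54.4
```

Call:
step_arm(
  targets=[
    {"dx": 0.001,"dy": 0.0049,"dz": 0,"turn": 5.7,"claw": 0},
    {"dx": -0.0003,"dy": 0.013,"dz": 0,"turn": 14.3,"claw": 0},
    {"dx": -0.0029,"dy": 0.0208,"dz": 0,"turn": 22.9,"claw": 0},
    {"dx": -0.0067,"dy": 0.0282,"dz": 0,"turn": 31.5,"claw": 0},
    {"dx": -0.0115,"dy": 0.0349,"dz": 0,"turn": 40.1,"claw": 0},
    {"dx": -0.0161,"dy": 0.0396,"dz": 0,"turn": 47,"claw": 0},
    {"dx": -0.0194,"dy": 0.0425,"dz": 0,"turn": 51.5,"claw": 0},
    {"dx": -0.0216,"dy": 0.0442,"dz": 0,"turn": 54.4,"claw": 0},
    {"dx": -0.0216,"dy": 0.0442,"dz": 0,"turn": 54.4,"claw": 0},
    {"dx": -0.0216,"dy": 0.0442,"dz": 0,"turn": 54.4,"claw": 0},
  ],
)

```text
clock: 34.42
eef_pos: [0.5623, 0.2996, 0.073]
tcp_rot: [1.347, 2.82, 0.005]
contact_force: [4.2, -4.0, -1.4]
width: 0.0152
```

```bash
python3 - <<'E'
from h import *
s=monitor.observe(); print(s['eef_pos'],s['width'],s['contact_force'].round(1),heading(),knob(.95))
d=s['eef_pos'][:2]-piv; print('angle',np.arctan2(d@ey,-d@ex),np.linalg.norm(d))
E
```

```text
[0.56225444 0.29963142 0.07296711] 0.015201156347911868 [ 4.2 -4.  -1.4] 38.93250260901622 [0.56100014 0.30083409]
angle 0.9541753550648061 0.05327703938271777
```

Call:
step_arm(
  targets=[
    {"dx": 0,"dy": 0,"dz": 0,"turn": 0,"claw": 40},
    {"dx": 0,"dy": 0,"dz": 0,"turn": 0,"claw": 40},
    {"dx": 0,"dy": 0,"dz": 0,"turn": 0,"claw": 45},
    {"dx": 0,"dy": 0,"dz": -0.05,"turn": 0,"claw": 45},
    {"dx": 0,"dy": 0,"dz": -0.11,"turn": 0,"claw": 60},
    {"dx": 0,"dy": 0,"dz": -0.11,"turn": 0,"claw": 60},
  ],
)

```text
clock: 35.17
eef_pos: [0.5647, 0.3025, 0.1902]
tcp_rot: [1.343, 2.813, 0.022]
contact_force: [0.3, -0.6, 0.3]
width: 0.0512
```

```bash
python3 - <<'E'
from h import *
c=chk('w21.png',[])
print(w2px(c,[[*knob(.95),.086],[*knob(.95,.068),.03],[*piv,.05]]))
cv2.imwrite('pics/zw21.png',cv2.resize(c['frame'][130:280,190:370,::-1],None,fx=4,fy=4,interpolation=cv2.INTER_CUBIC))
E
```

```text
35.175 [0.56470433 0.30249477 0.1902364 ] 0.051213222982300355 [ 0.3 -0.6  0.3] 38.96163910808613
[[270.40063225 205.75255344]
 [270.32458029 176.61907926]
 [270.70772775 249.85673566]]
```

View pics/zw21.png

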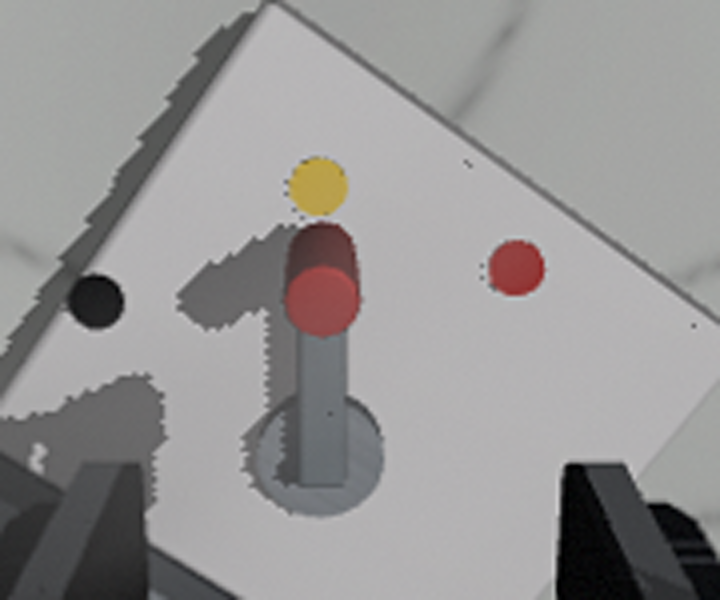

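The lever points at the yellow dot: dot (319,186), knob (323,300) and pivot (321,455) lie in line within about 1°. Last check of guard contact, from directly above the edge.

```bash
python3 - <<'E'
from h import *
mv((*tray(.013,-.06),.2,3.28))
E
```

```text
dx -0.2731 dy -0.1414 dz -0.0115 turn 35.7
```

Call:
step_arm(
  targets=[
    {"dx": 0,"dy": 0,"dz": -0.02,"turn": 0,"claw": 60},
    {"dx": -0.273,"dy": -0.141,"dz": -0.02,"turn": 35.7,"claw": 60},
    {"dx": -0.273,"dy": -0.141,"dz": -0.02,"turn": 35.7,"claw": 60},
    {"dx": -0.273,"dy": -0.141,"dz": -0.02,"turn": 35.7,"claw": 60},
    {"dx": -0.273,"dy": -0.141,"dz": -0.02,"turn": 35.7,"claw": 60},
    {"dx": -0.273,"dy": -0.141,"dz": -0.02,"turn": 35.7,"claw": 60},
    {"dx": -0.273,"dy": -0.141,"dz": -0.02,"turn": 35.7,"claw": 60},
    {"dx": -0.273,"dy": -0.141,"dz": -0.02,"turn": 35.7,"claw": 60},
    {"dx": -0.273,"dy": -0.141,"dz": -0.02,"turn": 35.7,"claw": 60},
  ],
)

```text
clock: 36.35
eef_pos: [0.6235, 0.002, 0.2081]
tcp_rot: [2.145, 2.274, 0.023]
contact_force: [-0.1, -0.1, 0.0]
width: 0.0511
```

```bash
python3 - <<'E'
from h import *
t=np.linspace(0,6.28,90)
c=chk('w22.png',[]); o=np.array([180,0]);sz=(220,300)
img=cv2.resize(c['frame'][:260,180:400,::-1],None,fx=3,fy=2.3*0+3,interpolation=cv2.INTER_CUBIC)[:780]
cv2.imwrite('pics/zw22.png',img[:600]); cv2.imwrite('pics/w22.png',c['frame'][:,:,::-1])
E
```

```text
36.35 [0.62348935 0.00203864 0.2081332 ] 0.05110019757381421 [-0.1 -0.1  0. ] 3.348688931262758
```

View pics/zw22.png

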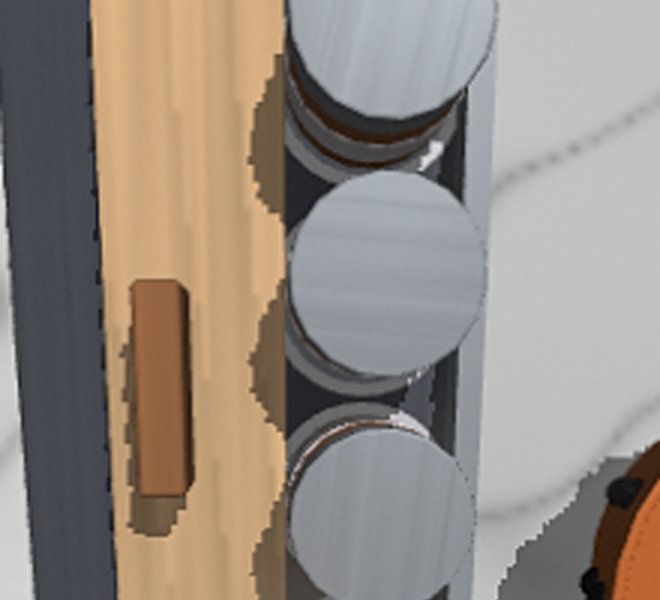

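View pics/w22.png

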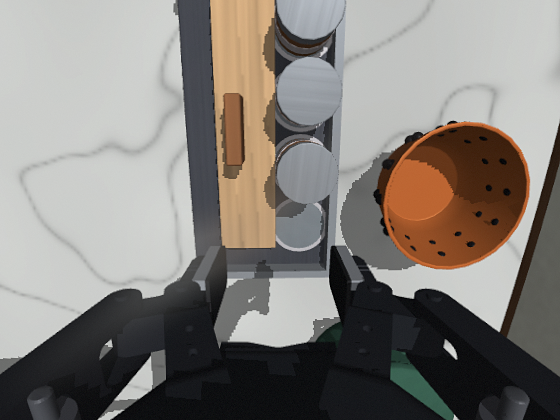

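Edge contact at all three jars is within about half a millimetre (edge at column 285, jar sides at about 287 in the 3x zoom). The pot and colander are undisturbed. I'll take a final wide look and then hand in.

```bash
python3 - <<'E'
from h import *
c=snap('top','t23.png'); c0=load('top0.png')
d=np.abs(c['frame'].astype(int)-c0['frame']).max(2)
for n,(a,b,x,y) in dict(whisk=(265,315,75,195),pot=(100,165,345,430),col=(92,148,262,320)).items(): print(n,(d[a:b,x:y]>40).mean().round(3))
E
```

```text
whisk 0.0
pot 0.0
col 0.182
```

View pics/t23.png

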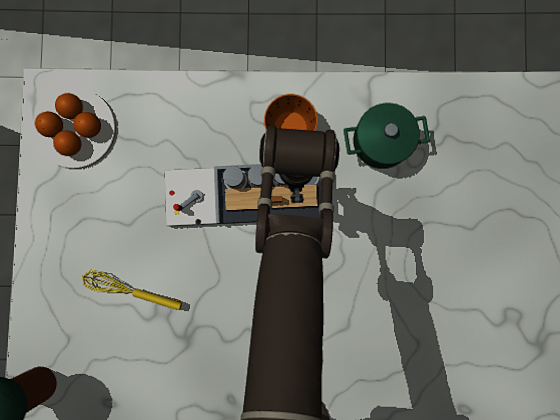

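```bash
python3 -c "
from h import *
print(robot.job_done())"
```

```text
the job is handed in; nothing more can be done
None
```

The job is handed in, after about 36 s on the robot's clock.

I turned the lever to off against its stop and stood the three jars present on marks 0, 1 and 2. I laid the guard on the deck and pushed it gently against the jar fronts, with the grip block on the side away from them, then set the lever to the yellow dot.

**Last checks:**
- **Lever:** it points at the yellow dot within about 1°. It was last measured at 0.954 rad, against 0.95 for keep warm.
- **Jars:** all three are upright on adjacent marks from the lever end. I placed them within about 1 mm of the mark centres. Pushing the guard into contact may have moved them up to about another 1 mm towards the rail.
- **Guard:** in the wrist picture its edge lies against all three jar fronts, with any gap about half a millimetre or less. It sits flat between the end rails.
- **Pot and whisk:** unchanged in the top picture.
- **Colander:** it looks unmoved, but the arm hid part of it in the final top picture, so that automatic comparison gave no result.

I saw no jar being knocked aside and no slackening of the grip.

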